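# Screw the probe home in the deep port of the heating block

### The arm

A 6-joint arm with a two-finger parallel gripper is mounted at the origin on the work surface. World frame = base frame: x ahead of the robot, y to its left, z up, the work surface at z = 0. Lengths are in mm, angles in rad, forces in N, time in s.
With the tool pointing down it reaches from about 375 to 975 mm from the base axis. Payload 3.8 kg.
Tool frame: the origin (TCP) lies midway between the tips of the shut fingers; the grasp point (between the pads) lies 19 mm behind it; y points along the fingers, x is the direction in which the jaws open and shut, and the axes are right-handed (so a half turn about y gives the same grasp; the last joint's range is limited). The gripper opens to 88 mm and grips with 3 to 60 N. Pads are 18 mm wide; open, the fingers measure 123 mm over their backs; the gripper's body (75 mm by 187 mm) begins 45 mm behind the grasp point.
Start: joints at [-1.258, 0.264, 1.604, -0, 1.274, -0.037], TCP at [231.323, -634.119, 204.206] pointing down, gripper open.
Joint ranges: [-2.63, 2.63], [-0.94, 2.18], [0.31, 2.57], [-1.31, 4.45], [0, 2.66], [-2.55, 2.55]. Speed limits (rad/s): [2.57, 2.57, 3.14, 3.14, 3.14, 3.14].

### API

Orientations are given as [roll, pitch, yaw] about the fixed x, y, z axes, in that order (R = Rz(yaw) Ry(pitch) Rx(roll)).
In Python, from rig import manip gives the robot as it stands. The module is installed in compiled form; this text tells all that it offers.
- The arm moves only by the tool apply_moves, never from a script. Its argument "motion" is one flat list of numbers, 7 for each row, row after row: the finger opening in cm, from 0 to 8.81, then the shift along the tool's x, y, z in cm, then the turn, a rotation vector about the tool's x, y, z in rad. A call has exactly 10 rows; each row is the pose to reach, as a shift and turn from the pose commanded when the call began, along the tool's axes at that moment; what a row does not reach only later rows make up. A row lasts 1/10 s, in which the tool goes at most 50 mm and 8.59 degrees, less where a joint would pass 70% of its speed; a pose out of reach is approached as far as the arm can. A call with a gripper value outside its range is refused whole. The fingers move at their own pace and stop on an object; "squeeze" is the grip in N (left out, the last holds). Time passes only in rows, so rows that repeat a pose let the fingers close, or fill a call up. It gives the time, the measured TCP pose, the force and the opening at its end, in the units of the state.
- manip.state(): the state, without advancing time (a new reading comes with each control period).
- manip.grab_frame(name): name is "scene" or "top"; returns the picture (384x512x3 uint8, red, green, blue); there is no depth.
- manip.camera_params(name): a dict with "K" (3x3 intrinsics, pixels), "dist" ([k1, k2, p1, p2, k3] as OpenCV has them; the pictures are not rectified), "pose" (4x4, takes a point from camera to world coordinates). Camera axes: x right, y down, z forward; pixel columns grow to the right and rows downward; lengths in mm; the calibration is good to about 2 mm. A picture is of the moment at which its call begins. camera_params takes no time and is no camera call.
- manip.job_done(): hands the job in, once; it reports no verdict.
Trained networks look in the newest picture that a camera, given by its name, has taken for a name from the list of things; names that differ only in an ending like _2 or _b are one class to them, and where a whole thing is asked for, a point or a joint stands for the part that bears it (a point fixed in the world has none). Each returns a list of dicts, best first, with "confidence" (0 to 1); they miss things now and then, are a little off and sometimes report something else, mostly with a low value. They report only what shows in the picture. A call takes as long as a camera call. They do not tell look-alikes from the thing itself.
- manip.cut_out(camera, label): "mask" (384x512 bool, what is visible of it).
- manip.mark_of(camera, label): "centre" ([x, y, z] in mm, in the coordinates of the camera as it stood for that picture, good to about 4 mm: a listed point, or the origin of a listed thing).
The state is a dict: "time": time; "qpos": joint angles; "joint_vel": joint speeds; "tau": joint torques, N m; "ee_pos": TCP position; "tcp_rot": TCP orientation; "wrist_force": force on the tool from outside, world axes, zero at the start; "torque": the same for the moment, N m; "opening": finger opening in mm.
Only numpy, scipy, OpenCV 4.12 (cv2) and the standard library are available. Lean on these libraries where they do the work, as an engineer would, in place of code of your own. Each camera call takes 0.05 s, during which the arm holds its last target.

### The job

Take the orange-headed temperature probe from its stand and lower it into the deep port in the top of the heating block, feel gently for the thread entry at the bottom without forcing it, then screw the probe clockwise fully home until it just meets its end stop, without over-tightening, and let go. Leave the jar, the crucible and the brass weight where they are.

Things in the scene. Friction and masses are not known exactly. Their poses are not given: they have to be found in the camera images.
- probe: Loose temperature probe, 138 mm long, about 0.18 kg, starts upright in the stand. Origin: tip of its nose, on its axis; z runs up to the head. Steel stem 13 mm thick with a 7 mm nose cone; brass guide collar 24.6 mm in diameter from z = 30 to 55 mm, lower edge tapered; black flange 40 mm in diameter from z = 94.5 to 98.5 mm, by which it hangs on the stand.
- probe_head (a point): Middle of the probe's orange grip head, 118 mm above the nose tip; axes as the probe's. The head is 44 mm long along x, 20 mm wide along y, and reaches from z = 98.5 mm (top of the flange) to 138 mm above the nose. Grip it across the 20 mm width (along y).
- probe_pins (a point): Middle of the probe's cross pin, 18 mm above the nose tip. The round pin, 4.4 mm thick, sticks out of the stem on both sides along the probe's +x and -x, 25.4 mm over its ends. The two ends are the screw's two thread starts, so a half turn makes no difference.
- stand: Fixed white stand, 64 x 64 mm column 97 mm high with a round hole 32 mm in diameter right through, on a base plate 110 (x) x 100 (y) x 8 mm. Origin: centre of its underside on the table, z up.
- heater: Fixed white dry-block heater, 150 (x) x 170 (y) x 110 mm high with a steel top plate. Origin: centre of its underside on the table, on the port's axis; z up. Two blue marks on the top lie along its x axis. Fully home, the probe's nose tip is 18 mm above the table and its flange 2.4 mm above the top plate.
- port_mouth (a point): Centre of the port's mouth, level with the top plate, 110 mm above the table; axes as the heater's. The port is a vertical round well 27.4 mm in diameter with a 2.5 mm wide 45 degree lead-in, 65 mm deep down to the brass land. At its bottom a sprung pad meets the nose tip 21 mm above the table: 4 N at touch, 1 N more per mm, 7 N at home.
- port_land (a point): Centre of the brass land in the port, 45 mm above the table; axes as the heater's. Flat ring of 16 mm bore (the nose passes) with two opposite gaps for the pin, on a line at an unknown angle within 52 degrees either way of the heater's x axis: find it by feel. On it the nose is 29 mm up. Held up by a spring washer, it sinks above 6 N, 1 mm per 8 N; 1.5 mm (18 N) ruins it.
- port_thread (a point): Centre of the thread below the land, 36 mm up; axes as the heater's. A pin within 5 degrees of a gap drops in: nose 20 to 22 mm above the table. Clockwise seen from above it is then drawn down 3.6 mm per radian to an end stop 1.4 rad from the gap's middle; friction holds it. Anticlockwise a wall stops it. The insert gives in twist, 2.5 N m/rad; twisting above 0.3 N m may damage it.
- jar: Loose lidded sample jar, 56 mm in diameter, 75 mm high; origin at the centre of its underside. Bystander.
- crucible: Loose white ceramic crucible, 50 mm in diameter, 42 mm high; origin at the centre of its underside. Bystander.
- weight: Loose brass calibration weight, 36 mm in diameter, 56 mm high; origin at the centre of its underside. Bystander.
Mind the look-alikes: they are no part of the job. What is meant by the probe is not green, red or turquoise, and is the larger of those in its own colour.

How it is judged:
By the outcome, as a careful person would: the job done as asked, in the order asked, and still so for the second after the job is handed in, with the robot touching nothing.
It also fails if it takes over 72 s, if anything falls off the work surface, if the arm or the gripper's body presses on something with over 40 N, if the wrist force passes 120 N, or if a joint passes its speed limit or range.

## Working session

There is one attempt and no reset: what is moved stays moved. The work goes in short steps, Python scripts to look and compute and a tool call to move; the robot and the scene stay as the last step left them, time stands still between calls to the robot, and variables do not carry over. Pictures are saved under pics/ and viewed, and the job is handed in when it is done.

Besides the shell and the picture viewer there is one more tool, called after "Emit:" as name(argument=value, ...) on one line, values as JSON. apply_moves: Moves the arm, as the interface text tells. Its arguments: {"type":"object","properties":{"motion":{"type":"array"},"squeeze":{"type":"number"}},"required":["motion"]}

```bash
mkdir -p pics
python3 - <<'E'
from rig import manip
import cv2
for c in ["scene","top"]:
    im=manip.grab_frame(c); cv2.imwrite(f"pics/{c}0.png",im[:,:,::-1])
    p=manip.camera_params(c); print(p["K"].round(1).tolist(),p["dist"],p["pose"].round(3).tolist())
    for l in ["probe","probe_head","stand","heater","port_mouth","jar","crucible","weight"]:
        try:
            for d in manip.mark_of(c,l):
                w=p["pose"]@[*d["centre"],1]; 
                px=cv2.projectPoints(d["centre"].reshape(1,3) if hasattr(d["centre"],'reshape') else __import__('numpy').array([d["centre"]],float),__import__('numpy').zeros(3),__import__('numpy').zeros(3),p["K"],__import__('numpy').array(p["dist"]))[0].ravel()
                print(c,l,w[:3].round(1),px.round(),round(d["confidence"],2))
        except Exception as e: print(c,l,e)
print(manip.state())
E
```

```text
[[380.4, 0.0, 250.8], [0.0, 380.4, 190.5], [0.0, 0.0, 1.0]] [0.00519573 0.         0.         0.         0.        ] [[-0.239, 0.82, -0.519, 956.749], [0.971, 0.196, -0.139, 73.797], [-0.012, -0.537, -0.843, 745.523], [0.0, 0.0, 0.0, 1.0]]
scene probe [ 383.8 -249.8    0. ] [185. 138.] 0.97
scene probe [ 610.9 -287.5    1.5] [136. 211.] 0.61
scene probe [ 444.3 -323.     4.1] [149. 150.] 0.58
scene probe [ 427.3 -110.9   -0.9] [233. 162.] 0.55
scene probe [ 508.3 -200.5  117.4] [179. 150.] 0.23
scene probe_head [ 614.7 -285.3  119. ] [120. 183.] 0.74
scene probe_head [ 451.  -318.5   84.8] [141. 131.] 0.7
scene probe_head [ 386.  -247.4  116.1] [178. 106.] 0.66
scene probe_head [ 432.5 -112.    89.4] [230. 140.] 0.63
scene probe_head [ 512.4 -200.8  117.1] [178. 152.] 0.56
scene stand [ 512.5 -202.7   -1.1] [186. 183.] 0.87
scene stand [ 4.367e+02  1.180e+01 -4.000e-01] [282. 175.] 0.46
scene heater [524.9 203.    2. ] [360. 223.] 0.69
scene heater [ 506.2 -201.5  115.7] [179. 150.] 0.35
scene port_mouth [524.3 204.9 104.4] [372. 198.] 0.76
scene port_mouth [ 511.5 -201.6   -3.7] [18
[... 1363 characters left out ...]
p weight [559.8  -2.5   1.4] [237. 184.] 0.48
{'time': 0.9, 'qpos': array([-1.25787322e+00,  2.63863202e-01,  1.60402024e+00, -2.10153571e-05,
        1.27370325e+00, -3.68813630e-02]), 'joint_vel': array([ 0.00019382, -0.00098895,  0.00144147, -0.00071743, -0.00047681,
       -0.00095747]), 'tau': array([ 2.18017258e-04, -5.02038002e+01, -3.57265091e+01,  7.29183527e-02,
        1.81573693e-02, -5.53092931e-06]), 'ee_pos': array([ 231.33008212, -634.10541436,  204.21959233]), 'tcp_rot': array([-1.57081663e+00, -5.21406117e-06, -1.22098570e+00]), 'wrist_force': array([ 0.89152137, -0.05418763,  0.61180479]), 'torque': array([0.04026056, 0.00166413, 0.00596961]), 'opening': 88.13049868259972}
```

View pictures.

Run:
```python
import cv2
t=cv2.imread("pics/top0.png"); s=cv2.imread("pics/scene0.png")
a=cv2.resize(t[120:280,260:400],None,fx=4,fy=4,interpolation=cv2.INTER_CUBIC)[:600]
cv2.imwrite("pics/topc0.png",a)
b=cv2.resize(s[80:230,90:290],None,fx=4,fy=4,interpolation=cv2.INTER_CUBIC)
cv2.imwrite("pics/scenec0.png",b)
```

```text
(no output)
```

View pics/top0.png

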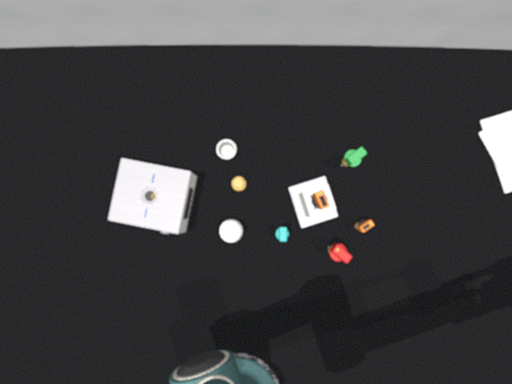

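View pics/scene0.png

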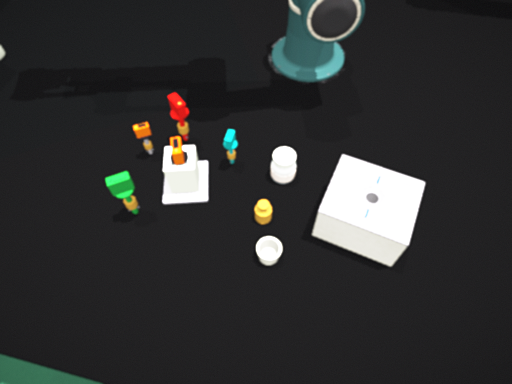

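```bash
sleep 0
```

```text
(no output)
```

View pics/topc0.png

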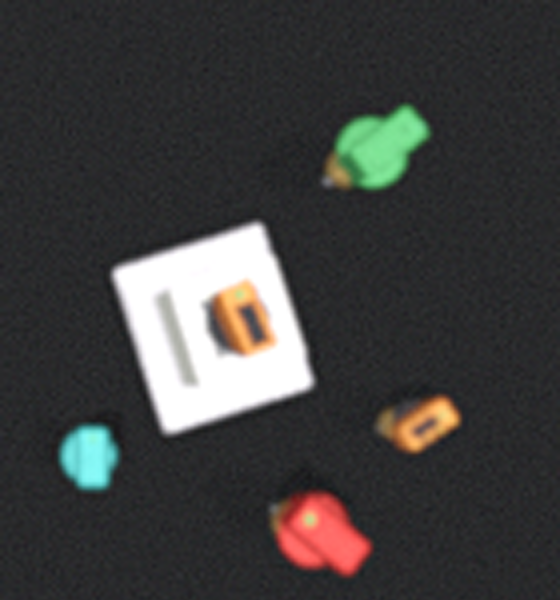

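View pics/scenec0.png

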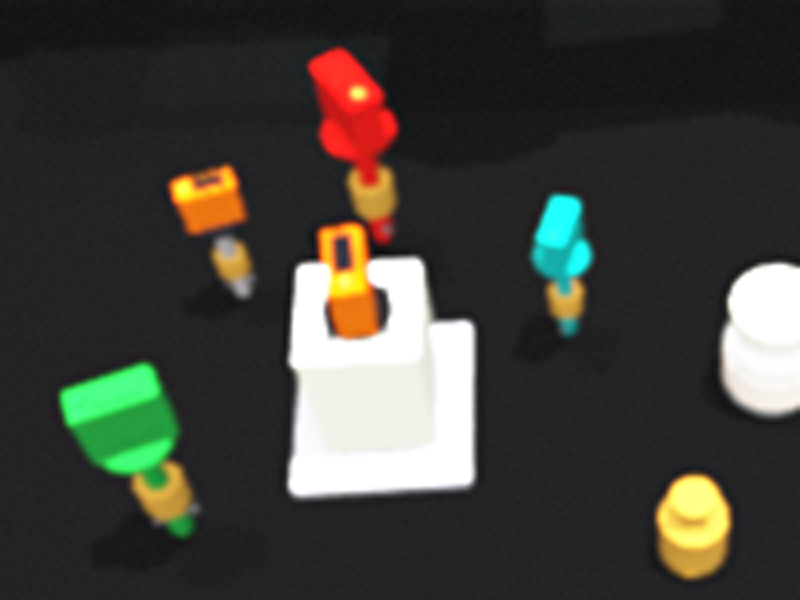

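Candidates, with their head pixels:
- Orange probe in the stand: scene (178,152), top (320,199).
- Small orange free-standing probe: scene (142,131), top (366,226).
- Green probe: scene (120,183).
- Red probe: scene (178,106).
- Turquoise probe: scene (230,140).

I choose the one in the stand because it is the larger orange probe, has a black flange and hangs in the white column. The crops confirm this. Next I'll fit its pose and the heater's.

```bash
cat > h.py <<'E'
import numpy as np, cv2
from scipy.optimize import minimize
from rig import manip
P={c:manip.camera_params(c) for c in ["scene","top"]}
def proj(c,pts):
    p=P[c]; T=np.linalg.inv(p["pose"]); 
    r,_=cv2.Rodrigues(T[:3,:3])
    return cv2.projectPoints(np.array(pts,float).reshape(-1,1,3),r,T[:3,3],p["K"],np.array(p["dist"]))[0].reshape(-1,2)
def ray(c,px,z):
    p=P[c]; u=cv2.undistortPoints(np.array([[px]],float),p["K"],np.array(p["dist"])).ravel()
    d=p["pose"][:3,:3]@[u[0],u[1],1]; o=p["pose"][:3,3]; return o+d*(z-o[2])/d[2]
def box(x,y,a,lx,ly,z0,z1):
    c,s=np.cos(a),np.sin(a)
    return [[x+c*u-s*v,y+s*u+c*v,z] for u in(-lx/2,lx/2) for v in(-ly/2,ly/2) for z in(z0,z1)]
def sil(c,pts,S=8):
    h=cv2.convexHull(proj(c,pts).astype(np.float32)).reshape(-1,2)
    m=np.zeros((384*S//4,512*S//4),np.uint8) if 0 else None
    return h
def render(h,off,shape,S=8):
    m=np.zeros((shape[0]*S,shape[1]*S),np.uint8)
    q=((h-off+0.5)*S-0.5)
    cv2.fillConvexPoly(m,np.round(q*16).astype(np.int32),255,shift=4)
    return cv2.resize(m,(shape[1],shape[0]),interpolation=cv2.INTER_AREA)/255.
def fit(masks,dims,x0,cams=("scene","top"),step=(4,4,.15)):
    rois={}
    for c in cams:
        ys,xs=np.where(masks[c]>0); a,b=max(ys.min()-8,0),max(xs.min()-8,0)
        rois[c]=(np.array([b,a]),masks[c][a:ys.max()+9,b:xs.max()+9].astype(float))
    def cost(v):
        s=0
        for c in cams:
            off,m=rois[c]; r=render(sil(c,box(*v,*dims)),off,m.shape)
            s+=np.abs(r-m).sum()/m.sum()
        return s
    best=None
    for da in np.linspace(-.3,.3,5):
        sx=np.array([x0+np.array(d) for d in ([0,0,da],[step[0],0,da],[0,step[1],da],[0,0,da+step[2]])])
        r=minimize(cost,sx[0],method="Nelder-Mead",options=dict(initial_simplex=sx,xatol=.02,fatol=1e-4))
        if best is None or r.fun<best.fun: best=r
    return best.x,best.fun
E
python3 - <<'E'
from h import *
ims={c:cv2.imread(f"pics/{c}0.png") for c in P}
mh={};mo={}
for c in P:
    hsv=cv2.cvtColor(ims[c],cv2.COLOR_BGR2HSV)
    m=cv2.inRange(hsv,(5,120,110),(28,255,255))
    ctr={"scene":(178,152),"top":(320,199)}[c]
    w=np.zeros_like(m); cv2.circle(w,ctr,18 if c=="scene" else 14,255,-1); m&=w
    m=cv2.morphologyEx(m,cv2.MORPH_CLOSE,np.ones((5,5),np.uint8))
    mo[c]=m>0
    d=max(manip.cut_out(c,"heater"),key=lambda d:d["confidence"]*d["mask"].sum()); 
    mh[c]=d["mask"]; print(c,m.sum()/255,d["confidence"],d["mask"].sum())
a0=np.arctan2(*(ray("top",(153,178),110)-ray("top",(146,212),110))[[1,0]]); print("marks yaw",a0)
for cams in (("scene","top"),("scene",),("top",)):
    v,f=fit(mo,(44,20,101,140.5),np.array([512,-203,.3]),cams); print("head",cams,v.round(3),round(f,3))
    v,f=fit(mh,(150,170,0,110),np.array([524,204,a0]),cams); print("heater",cams,v.round(3),round(f,3))
# port hole
for c in P:
    p=proj(c,[[524,204,110]])[0]; x,y=p.round().astype(int)
    cv2.imwrite(f"pics/port_{c}.png",cv2.resize(ims[c][y-30:y+30,x-40:x+40],None,fx=8,fy=8,interpolation=cv2.INTER_CUBIC)); print(c,x-40,y-30)
    o=(mo[c]*255).astype(np.uint8);
E
```

```text
scene 337.0 0.77 8058
top 163.0 0.78 4978
marks yaw -0.1877453925117705
head ('scene', 'top') [ 5.09675e+02 -2.02984e+02  4.10000e-01] 0.551
heater ('scene', 'top') [ 5.22763e+02  2.03751e+02 -1.94000e-01] 0.055
head ('scene',) [ 5.09111e+02 -2.03700e+02  4.29000e-01] 0.176
heater ('scene',) [ 5.22680e+02  2.02722e+02 -1.89000e-01] 0.018
head ('top',) [ 5.12662e+02 -2.01229e+02  4.10000e-01] 0.361
heater ('top',) [ 5.23008e+02  2.05544e+02 -1.99000e-01] 0.026
scene 333 167
top 109 165
```

View pics/port_scene.png

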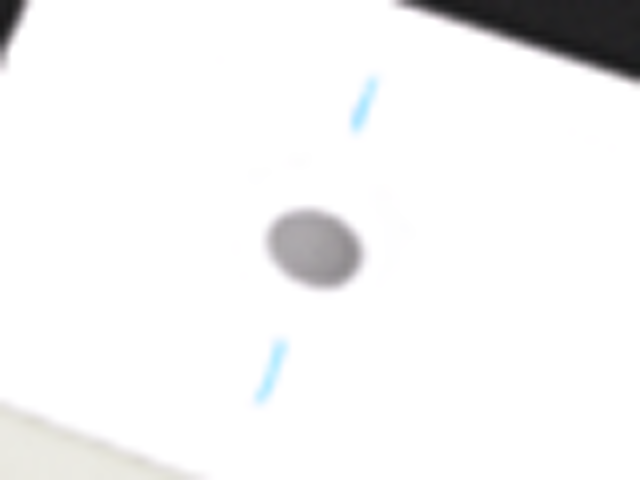

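View pics/port_top.png

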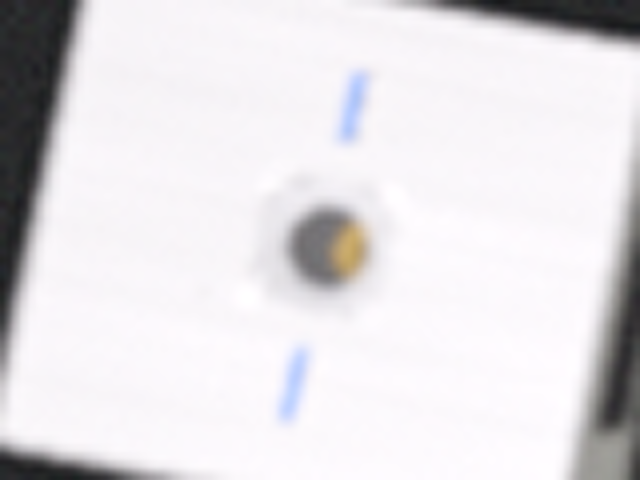

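Run:
```python
from h import *
for c in P:
    im=cv2.imread(f"pics/{c}0.png")
    x,y=proj(c,[[510,-203,120]])[0].round().astype(int)
    k=cv2.resize(im[y-25:y+25,x-30:x+30],None,fx=8,fy=8,interpolation=cv2.INTER_NEAREST)
    for v,col in (((510,-203,.41),(0,255,0)),((512,-202,.3),(255,0,0))):
        h=(sil(c,box(*v,44,20,101,140.5))-[x-30,y-25]+.5)*8
        cv2.polylines(k,[h.round().astype(np.int32)],True,col)
    cv2.imwrite(f"pics/hd_{c}.png",k)
a=np.hstack([cv2.imread(f"pics/hd_{c}.png") for c in P]);cv2.imwrite("pics/hd.png",cv2.resize(a,(800,333)))
```

```text
(no output)
```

View pics/hd.png

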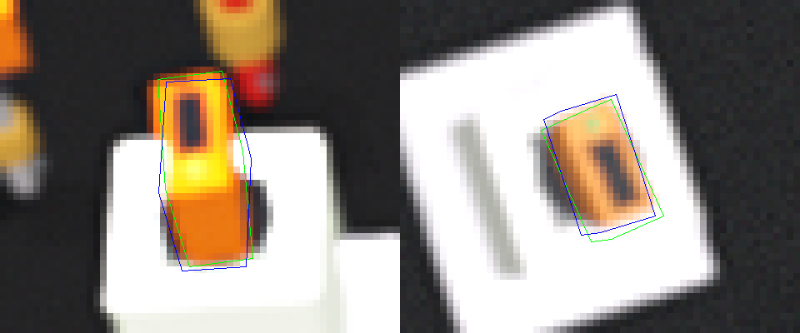

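Run:
```python
from h import *
for c,(u,v),o in (("scene",(314,248),(333,167)),("top",(328,247),(109,165))):
    px=((u+.5)/8-.5+o[0],(v+.5)/8-.5+o[1]); print(c,ray(c,px,108).round(1))
x,y=proj("top",[[510,-203,120]])[0].round().astype(int)
q=[(555,115),(612,97),(652,208),(605,222)]
w=[ray("top",((u-400)/6.667+x-30-.5,v/6.667+y-25-.5),140.5) for u,v in q]
print(np.round(w,1),np.mean(w,0))
x,y=proj("scene",[[510,-203,120]])[0].round().astype(int)
q=[(165,85),(220,78),(235,190),(170,190)]
w=[ray("scene",((u)/6.667+x-30-.5,v/6.667+y-25-.5),140.5) for u,v in q]
print(np.round(w,1),np.mean(w,0))
for c,pts in (("scene",[(360,105),(272,372)]),("top",[(352,107),(294,385)])):
    o={"scene":(333,167),"top":(109,165)}[c]
    w=[ray(c,((u+.5)/8-.5+o[0],(v+.5)/8-.5+o[1]),110) for u,v in pts]; print(c,np.round(w,1),np.mean(w,0))
```

```text
scene [525.4 202.8 108. ]
top [522.7 203.  108. ]
[[ 528.7 -183.8  140.5]
 [ 535.  -203.7  140.5]
 [ 496.5 -217.1  140.5]
 [ 491.7 -200.7  140.5]] [ 512.98385893 -201.31900509  140.5       ]
[[ 495.3 -217.9  140.5]
 [ 488.7 -202.1  140.5]
 [ 529.5 -182.7  140.5]
 [ 534.1 -201.9  140.5]] [ 511.9193696  -201.15968351  140.5       ]
scene [[481.6 210.5 110. ]
 [563.9 195.3 110. ]] [522.7671979  202.91104497 110.        ]
top [[564.4 196.  110. ]
 [481.5 211.9 110. ]] [522.94946753 203.96061124 110.        ]
```

```bash
cat > mv.py <<'E'
import sys,numpy as np
from rig import manip
from scipy.spatial.transform import Rotation as R
def rel(x,y,z,yaw,cur=None):
    s=manip.state()
    p,r=(s["ee_pos"],R.from_euler("xyz",s["tcp_rot"])) if cur is None else (np.array(cur[:3]),R.from_euler("xyz",[-np.pi/2,0,cur[3]]))
    d=r.inv().apply(np.array([x,y,z])-p)/10
    rv=(r.inv()*R.from_euler("xyz",[-np.pi/2,0,yaw])).as_rotvec()
    return d.round(3).tolist(),rv.round(4).tolist()
if __name__=="__main__":
    a=[float(v) for v in sys.argv[1:]]
    print(rel(*a[:4],cur=a[4:] or None))
    s=manip.state(); print(s["time"],s["ee_pos"].round(2),s["tcp_rot"].round(4),s["wrist_force"].round(2),s["torque"].round(3),s["opening"],s["qpos"].round(3))
E
python3 mv.py 512 -201.3 165 -1.18
```

```text
([-31.045, 3.922, 41.197], [-0.0, -0.0411, 0.0])
1.0 [ 231.34 -634.12  204.21] [-1.5708 -0.     -1.2211] [-0.97 -0.47  0.72] [0.033 0.036 0.018] 87.94393781587792 [-1.258  0.264  1.604  0.     1.274 -0.037]
```

Emit:
apply_moves(motion=[6,-31.05,0,41.2,0,-0.041,0,6,-31.05,0,41.2,0,-0.041,0,6,-31.05,0,41.2,0,-0.041,0,6,-31.05,0,41.2,0,-0.041,0,6,-31.05,0,41.2,0,-0.041,0,6,-31.05,0,41.2,0,-0.041,0,6,-31.05,0,41.2,0,-0.041,0,6,-31.05,0,41.2,0,-0.041,0,6,-31.05,0,41.2,0,-0.041,0,6,-31.05,0,41.2,0,-0.041,0], squeeze=30)

```text
time: 2.0
ee_pos: [504.2, -212.8, 204.6]
tcp_rot: [-1.57, -0.001, -1.18]
wrist_force: [0.5, 0.1, 0.2]
opening: 60.1
```

```bash
python3 mv.py 512 -201.3 105 -1.18
```

```text
([-0.771, 9.965, 1.151], [-0.0007, -0.0001, 0.0008])
2.0 [ 504.2  -212.77  204.65] [-1.5701e+00 -8.0000e-04 -1.1801e+00] [0.53 0.14 0.18] [-0.003 -0.043 -0.029] 60.1333989880149 [-0.445  0.021  1.878 -0.     1.241  0.735]
```

Emit:
apply_moves(motion=[6,-0.77,0,1.15,0,0,0,6,-0.77,1,1.15,0,0,0,6,-0.77,4,1.15,0,0,0,6,-0.77,6.5,1.15,0,0,0,6,-0.77,8,1.15,0,0,0,6,-0.77,9,1.15,0,0,0,6,-0.77,9.6,1.15,0,0,0,6,-0.77,9.9,1.15,0,0,0,6,-0.77,9.9,1.15,0,0,0,6,-0.77,9.9,1.15,0,0,0])

```text
time: 3.0
ee_pos: [511.7, -203.5, 106.2]
tcp_rot: [-1.57, -0.001, -1.18]
wrist_force: [0.1, 0.2, 1.1]
opening: 60.0
```

```bash
python3 mv.py 512 -201.3 104.5 -1.18
python3 - <<'E'
from h import *
o=[]
for c in P:
    im=manip.grab_frame(c)[:,:,::-1]
    x,y=proj(c,[[512,-201,120]])[0].round().astype(int)
    o.append(cv2.resize(im[y-30:y+30,x-40:x+40],(400,300),interpolation=cv2.INTER_CUBIC))
cv2.imwrite("pics/g1.png",np.hstack(o))
E
```

```text
([-0.192, 0.169, 0.106], [-0.0012, -0.0, 0.0013])
3.0 [ 511.75 -203.47  106.19] [-1.5696e+00 -1.3000e-03 -1.1800e+00] [0.06 0.2  1.09] [-0.001  0.047 -0.053] 60.04936295982143 [-0.424  0.112  1.973 -0.     1.055  0.756]
```

View pics/g1.png

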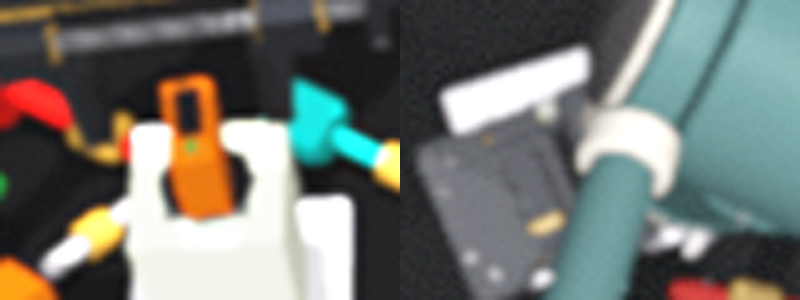

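Run:
```python
from h import *
im=manip.grab_frame("scene")
cv2.imwrite("pics/s1.png",im[:,:,::-1]); p=manip.camera_params("scene"); print(p["pose"].round(3))
```

```text
[[-2.39000e-01  8.20000e-01 -5.19000e-01  9.56749e+02]
 [ 9.71000e-01  1.96000e-01 -1.39000e-01  7.37970e+01]
 [-1.20000e-02 -5.37000e-01 -8.43000e-01  7.45523e+02]
 [ 0.00000e+00  0.00000e+00  0.00000e+00  1.00000e+00]]
```

View pics/s1.png

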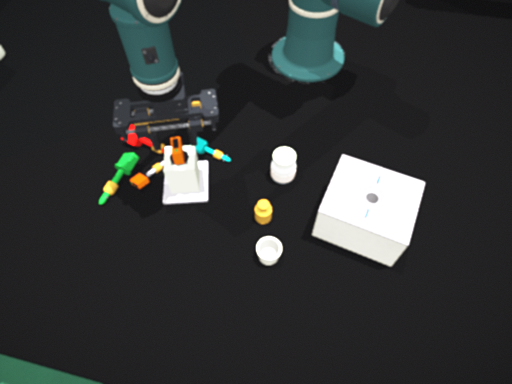

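Run:
```python
from h import *
im=cv2.imread("pics/s1.png")
for z in (106,125,170,200): print(z,proj("scene",[[511.7,-203.5,z]]).round(1))
k=cv2.resize(im[70:220,80:260],None,fx=4,fy=4,interpolation=cv2.INTER_CUBIC)
c,s=np.cos(-1.18),np.sin(-1.18)
for u in(-30,30):
  for z in(106,125,145): 
    p=(proj("scene",[[511.7+u*c,-203.5+u*s,z]])[0]-[80,70])*4; cv2.circle(k,tuple(int(v) for v in p),3,(255,0,255),-1)
cv2.imwrite("pics/s1c.png",k)
```

```text
106 [[178.  154.8]]
125 [[176.4 149.2]]
170 [[172.4 134.9]]
200 [[169.5 124.6]]
```

View pics/s1c.png

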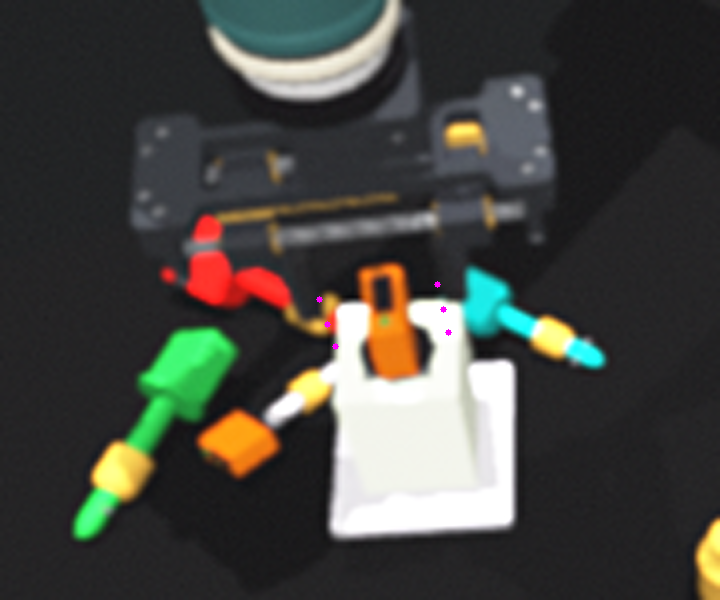

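Run:
```python
from h import *
im=manip.grab_frame("top")[:,:,::-1]
k=cv2.resize(im[100:280,200:440],None,fx=3,fy=3,interpolation=cv2.INTER_CUBIC)
for z in (106,125,170,230): 
    p=proj("top",[[511.7,-203.5,z]])[0];print(z,p); p=(p-[200,100])*3; cv2.circle(k,tuple(int(v) for v in p),3,(255,0,255),-1)
cv2.imwrite("pics/t1c.png",k); s=manip.state(); print(s["time"],s["ee_pos"],s["opening"])
```

```text
106 [319.71061096 199.8636465 ]
125 [321.13803735 199.46080221]
170 [324.77300582 198.43475342]
230 [330.26266952 196.88463601]
3.2 [ 511.53843337 -203.20078882  105.9249313 ] 60.13857766134356
```

View pics/t1c.png

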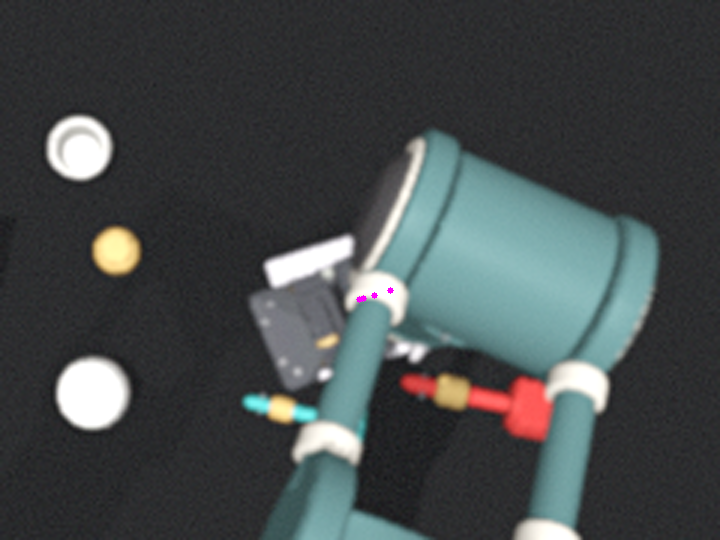

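Run:
```python
from h import *
im=cv2.imread("pics/s1.png")
k=cv2.resize(im[105:175,130:230],None,fx=8,fy=8,interpolation=cv2.INTER_CUBIC)
k=(255*(k/255.)**0.45).astype(np.uint8)
c,s=np.cos(-1.18),np.sin(-1.18)
for a,b in ((30,47),(-47,-30)):
  h=sil("scene",[[511.7+u*c-v*s,-203.5+u*s+v*c,z] for u in(a,b) for v in(-9,9) for z in(106,170)])
  cv2.polylines(k,[((h-[130,105]+.5)*8).round().astype(np.int32)],True,(255,0,255))
cv2.imwrite("pics/s1d.png",k)
```

```text
(no output)
```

View pics/s1d.png

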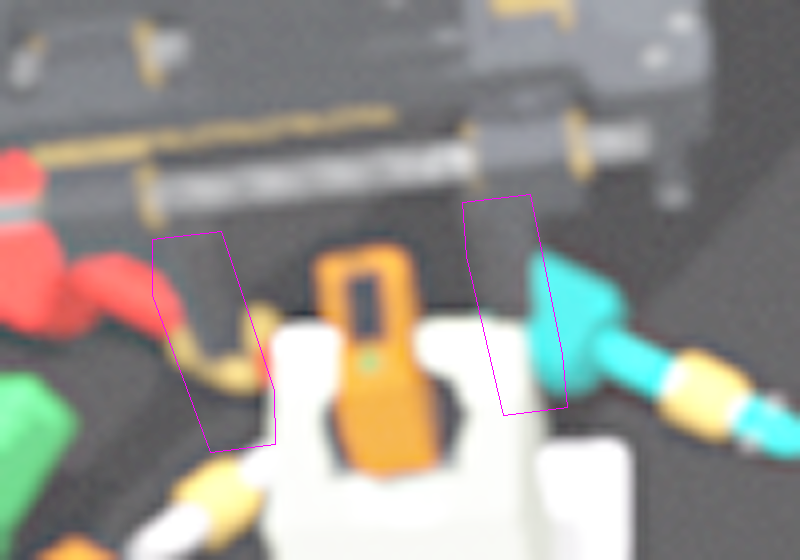

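Run:
```python
from h import *
c,s=np.cos(-1.18),np.sin(-1.18)
for z in (170,190,210,230,250):
  print(z,[proj("scene",[[511.7+u*c-v*s,-203.5+u*s+v*c,z]])[0].round(0).tolist() for u,v in((93,37),(-93,37),(93,0),(-93,0))], [proj("top",[[511.7+u*c-v*s,-203.5+u*s+v*c,z]])[0].round(0).tolist() for u,v in((-93,37),(-93,-37))])
import cv2
from rig import manip
```

```text
170 [[124.0, 155.0], [221.0, 143.0], [125.0, 141.0], [219.0, 129.0]] [[280.0, 199.0], [293.0, 230.0]]
190 [[121.0, 149.0], [220.0, 137.0], [122.0, 134.0], [218.0, 122.0]] [[281.0, 199.0], [294.0, 230.0]]
210 [[118.0, 142.0], [219.0, 130.0], [119.0, 127.0], [217.0, 115.0]] [[281.0, 198.0], [295.0, 231.0]]
230 [[115.0, 135.0], [218.0, 122.0], [115.0, 119.0], [216.0, 108.0]] [[282.0, 198.0], [296.0, 231.0]]
250 [[111.0, 127.0], [217.0, 115.0], [112.0, 112.0], [215.0, 100.0]] [[283.0, 197.0], [297.0, 231.0]]
```

Run:
```python
from h import *
c,s=np.cos(-1.18),np.sin(-1.18)
for z in (106,120,130,140,150):
  print(z,[((proj("scene",[[511.7+u*c-v*s,-203.5+u*s+v*c,z]])[0]-[130,105]+.5)*8).round(0).tolist() for u,v in((30,9),(47,9),(-30,9),(-47,9))])
```

```text
106 [[275.0, 444.0], [210.0, 452.0], [503.0, 415.0], [567.0, 407.0]]
120 [[264.0, 411.0], [198.0, 419.0], [496.0, 382.0], [561.0, 374.0]]
130 [[256.0, 387.0], [190.0, 395.0], [490.0, 358.0], [556.0, 350.0]]
140 [[248.0, 363.0], [181.0, 371.0], [484.0, 334.0], [551.0, 325.0]]
150 [[240.0, 338.0], [171.0, 346.0], [478.0, 308.0], [546.0, 300.0]]
```

Emit:
apply_moves(motion=[3.6,-0.1,0,0.05,0,0,0,3.6,-0.1,0,0.05,0,0,0,3.6,-0.1,0,0.05,0,0,0,3.6,-0.1,0,0.05,0,0,0,3.6,-0.1,0,0.05,0,0,0,3.6,-0.1,0,0.05,0,0,0,3.6,-0.1,0,0.05,0,0,0,3.6,-0.1,0,0.05,0,0,0,3.6,-0.1,0,0.05,0,0,0,3.6,-0.1,0,0.05,0,0,0])

```text
time: 4.2
ee_pos: [511.1, -202.0, 105.2]
tcp_rot: [-1.571, -0.0, -1.18]
wrist_force: [-0.3, -0.2, -0.3]
opening: 35.7
```

```bash
python3 mv.py 512 -201.3 104.5 -1.18
python3 - <<'E'
from h import *
im=manip.grab_frame("scene")[:,:,::-1]
cv2.imwrite("pics/s2.png",im)
k=cv2.resize(im[105:175,130:230],None,fx=8,fy=8,interpolation=cv2.INTER_CUBIC)
k=(255*(k/255.)**0.45).astype(np.uint8)
cv2.imwrite("pics/s2d.png",k)
E
```

```text
([-0.026, 0.071, 0.109], [-0.0, 0.0, 0.0])
4.2 [ 511.09 -201.96  105.21] [-1.5708 -0.     -1.18  ] [-0.26 -0.22 -0.28] [ 0.035 -0.03  -0.059] 35.65463884487708 [-0.422  0.112  1.975 -0.     1.055  0.758]
```

View pics/s2d.png

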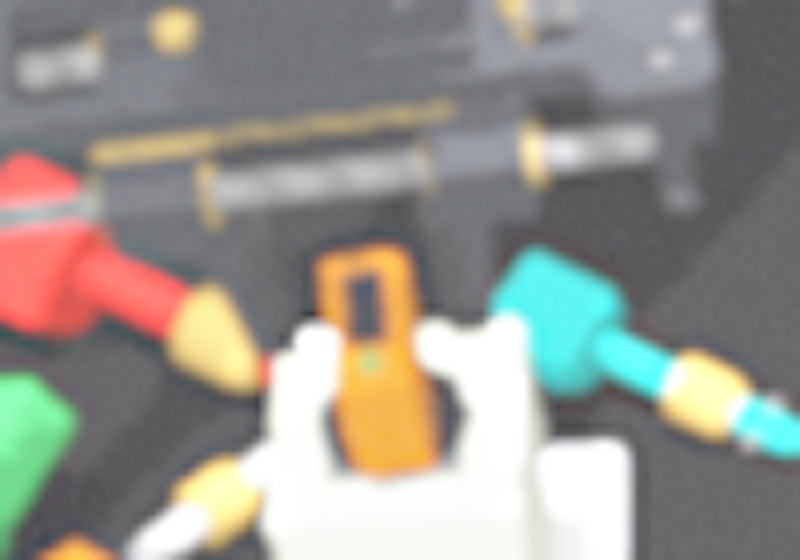

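Emit:
apply_moves(motion=[1,0,0,0.05,0,0,0,1,0,0,0.1,0,0,0,1,0,0,0.1,0,0,0,1,0,0,0.1,0,0,0,1,0,0,0.1,0,0,0,1,0,0,0.1,0,0,0,1,0,0,0.1,0,0,0,1,0,0,0.1,0,0,0,1,0,0,0.1,0,0,0,1,0,0,0.1,0,0,0], squeeze=10)

```text
time: 5.25
ee_pos: [512.2, -201.7, 105.4]
tcp_rot: [-1.571, -0.0, -1.18]
wrist_force: [1.7, -1.0, 1.3]
opening: 19.4
```

```bash
python3 mv.py 512 -201.3 104.5 -1.18
python3 - <<'E'
from h import *
im=manip.grab_frame("scene")[:,:,::-1]
k=cv2.resize(im[105:175,130:230],None,fx=8,fy=8,interpolation=cv2.INTER_CUBIC)
k=(255*(k/255.)**0.45).astype(np.uint8)
cv2.imwrite("pics/s3d.png",k)
E
```

```text
([-0.046, 0.089, -0.004], [-0.0003, 0.0, 0.0004])
5.25 [ 512.21 -201.72  105.39] [-1.5705e+00 -4.0000e-04 -1.1800e+00] [ 1.67 -1.01  1.34] [-0.285 -0.114 -0.053] 19.43090800898047 [-0.42   0.113  1.973 -0.     1.055  0.76 ]
```

View pics/s3d.png

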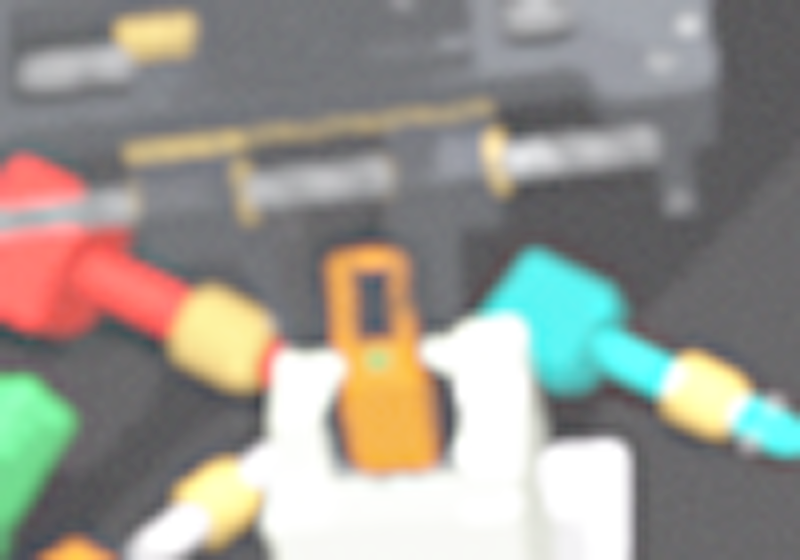

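Emit:
apply_moves(motion=[1,0,0,0,0,0,0,1,0,0,0,0,0,0,1,0,0,0,0,0,0,1,0,-0.5,0,0,0,0,1,0,-1.5,0,0,0,0,1,0,-3,0,0,0,0,1,0,-4.5,0,0,0,0,1,0,-5.5,0,0,0,0,1,0,-6,0,0,0,0,1,0,-6,0,0,0,0], squeeze=35)

```text
time: 6.3
ee_pos: [512.7, -201.8, 166.6]
tcp_rot: [-1.569, -0.002, -1.18]
wrist_force: [-1.0, -0.5, 0.4]
opening: 10.2
```

```bash
python3 mv.py 512 -201.3 240 -1.18
python3 - <<'E'
from h import *
im=manip.grab_frame("scene")[:,:,::-1]
k=cv2.resize(im[75:175,130:230],None,fx=6,fy=6,interpolation=cv2.INTER_CUBIC)
k=(255*(k/255.)**0.45).astype(np.uint8)
cv2.imwrite("pics/s4d.png",k)
E
```

```text
([-0.066, -7.343, -0.035], [-0.0015, 0.0, 0.0015])
6.3 [ 512.72 -201.84  166.57] [-1.5693e+00 -1.5000e-03 -1.1800e+00] [-1.05 -0.55  0.43] [ 0.008 -0.029 -0.027] 10.247964976377716 [-0.42   0.056  1.915  0.     1.169  0.76 ]
```

View pics/s4d.png

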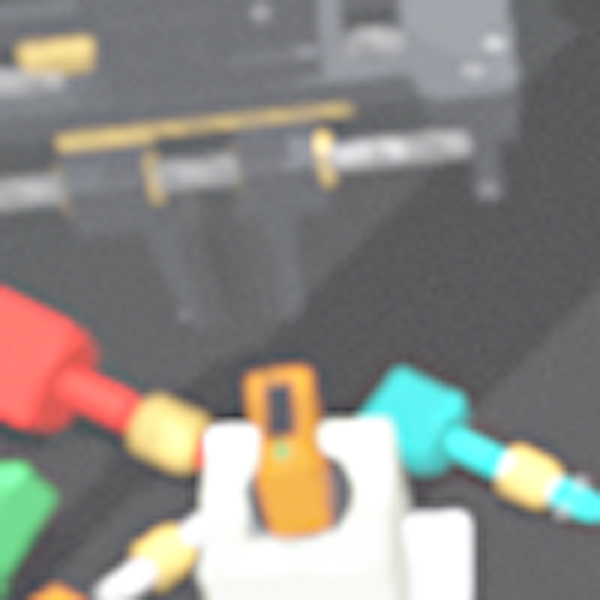

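Run:
```python
from h import *
c,s=np.cos(-1.18),np.sin(-1.18)
def pr(x,y,z,u,v,o,S): return ((proj("scene",[[x+u*c-v*s,y+u*s+v*c,z]])[0]-o+.5)*S).round(0).tolist()
for n,dz,dv in(("A",30,9),("B",0,-17),("0",0,9)):
  print(n,"s3",[pr(512.2,-201.7,105.4+dz,u,dv,[130,105],8) for u in(27,10,-10,-27)])
  print(n,"s4",[pr(512.7,-201.8,166.6+dz,u,dv,[130,75],6) for u in(22,5,-5,-22)])
  print(n,"s1",[pr(511.7,-203.5,106+dz,u,dv,[130,105],8) for u in(47,30,-30,-47)])
im=manip.grab_frame("top")[:,:,::-1]
k=cv2.resize(im[130:260,250:400],None,fx=5,fy=5,interpolation=cv2.INTER_CUBIC)[:600]
k=(255*(k/255.)**0.45).astype(np.uint8)
cv2.imwrite("pics/t4d.png",k)
```

```text
A s3 [[270.0, 375.0], [336.0, 367.0], [415.0, 357.0], [481.0, 349.0]]
A s4 [[177.0, 340.0], [231.0, 334.0], [263.0, 330.0], [316.0, 324.0]]
A s1 [[184.0, 381.0], [251.0, 373.0], [487.0, 343.0], [553.0, 335.0]]
B s3 [[290.0, 370.0], [354.0, 362.0], [428.0, 353.0], [492.0, 345.0]]
B s4 [[195.0, 342.0], [246.0, 336.0], [276.0, 332.0], [327.0, 326.0]]
B s1 [[209.0, 375.0], [273.0, 367.0], [497.0, 339.0], [560.0, 332.0]]
0 s3 [[293.0, 446.0], [358.0, 438.0], [434.0, 429.0], [498.0, 421.0]]
0 s4 [[197.0, 401.0], [249.0, 395.0], [279.0, 391.0], [331.0, 385.0]]
0 s1 [[210.0, 452.0], [275.0, 444.0], [503.0, 415.0], [567.0, 407.0]]
```

View pics/t4d.png

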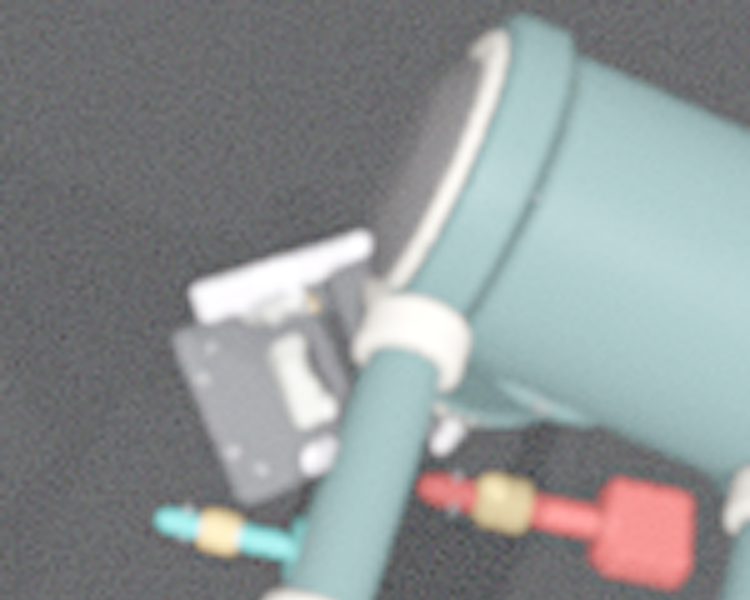

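Run:
```python
from h import *
im=np.mean([manip.grab_frame("scene").astype(float) for _ in range(6)],0)[:,:,::-1]
k=cv2.resize(im[95:150,140:205],None,fx=11,fy=11,interpolation=cv2.INTER_CUBIC)
k=np.clip(k*5,0,255).astype(np.uint8)
s=manip.state();c,q=np.cos(-1.18),np.sin(-1.18)
for z in (0,19):
  p=(proj("scene",[s["ee_pos"]+[0,0,z]])[0]-[140,95]+.5)*11; cv2.circle(k,tuple(int(v) for v in p),4,(255,0,255),-1)
cv2.imwrite("pics/s5d.png",k)
```

```text
(no output)
```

View pics/s5d.png

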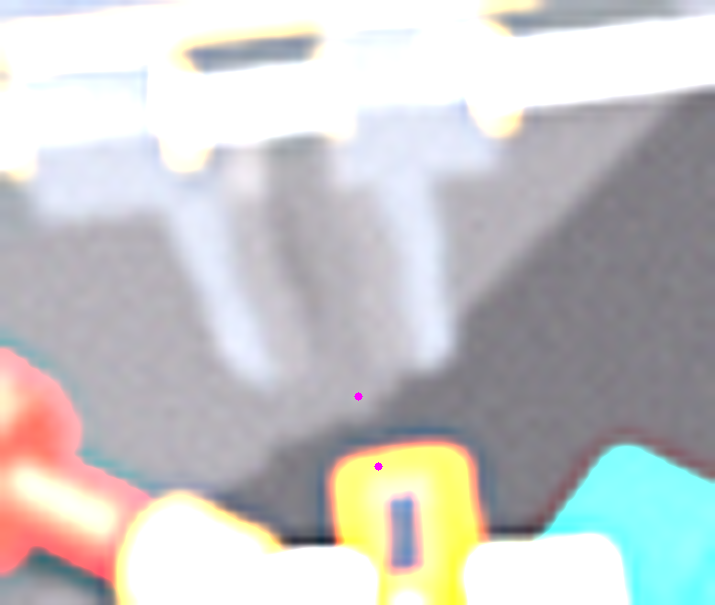

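Emit:
apply_moves(motion=[4.5,0,0,0,0,0,0,4.5,0,0,0,0,0,0,4.5,0,1,0,0,0,0,4.5,0,2.5,0,0,0,0,4.5,0,4,0,0,0,0,4.5,0,5.5,0,0,0,0,4.5,0,6.5,0,0,0,0,4.5,0,7,0,0,0,0,4.5,0,7.5,0,0,0,0,4.5,0,7.5,0,0,0,0], squeeze=10)

```text
time: 7.7
ee_pos: [511.8, -201.5, 89.6]
tcp_rot: [-1.571, 0.001, -1.18]
wrist_force: [1.0, -0.1, 0.8]
opening: 44.8
```

```bash
python3 mv.py 512 -201.3 78 -1.18
python3 - <<'E'
from h import *
im=np.mean([manip.grab_frame("scene").astype(float) for _ in range(2)],0)[:,:,::-1]
k=cv2.resize(im[105:175,130:230],None,fx=8,fy=8,interpolation=cv2.INTER_CUBIC)
k=np.clip(255*(k/255.).clip(0)**0.45,0,255).astype(np.uint8)
cv2.imwrite("pics/s6d.png",k)
E
```

```text
([-0.008, 1.163, 0.026], [0.0006, -0.0, -0.0006])
7.7 [ 511.8  -201.48   89.63] [-1.5714e+00  6.0000e-04 -1.1800e+00] [ 1.04 -0.12  0.81] [-0.071  0.005  0.014] 44.81581385471293 [-0.42   0.13   1.986  0.     1.026  0.76 ]
```

View pics/s6d.png

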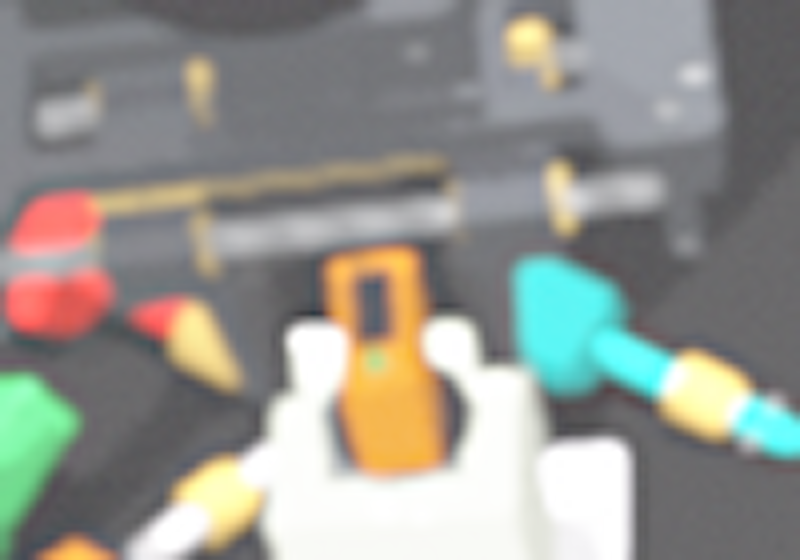

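Emit:
apply_moves(motion=[4.5,0,0.3,0.02,0,0,0,4.5,0,0.6,0.02,0,0,0,4.5,0,0.9,0.02,0,0,0,4.5,0,1.1,0.02,0,0,0,4.5,0,1.3,0.02,0,0,0,4.5,0,1.4,0.02,0,0,0,4.5,0,1.5,0.02,0,0,0,4.5,0,1.55,0.02,0,0,0,4.5,0,1.55,0.02,0,0,0,4.5,0,1.55,0.02,0,0,0])

```text
time: 8.8
ee_pos: [512.3, -201.5, 74.8]
tcp_rot: [-1.571, -0.0, -1.18]
wrist_force: [0.0, 0.2, 0.1]
opening: 44.9
```

```bash
python3 mv.py 512 -201.3 74 -1.18
python3 - <<'E'
from h import *
im=np.mean([manip.grab_frame("scene").astype(float) for _ in range(2)],0)[:,:,::-1]
k=cv2.resize(im[105:175,130:230],None,fx=8,fy=8,interpolation=cv2.INTER_CUBIC)
k=np.clip(255*(k/255.).clip(0)**0.45,0,255).astype(np.uint8)
cv2.imwrite("pics/s7d.png",k)
E
```

```text
([-0.031, 0.078, -0.014], [-0.0001, -0.0, 0.0001])
8.8 [ 512.25 -201.53   74.78] [-1.5707e+00 -1.0000e-04 -1.1800e+00] [0.01 0.24 0.14] [-0.018  0.024  0.056] 44.938506757527946 [-0.42   0.147  1.998  0.     0.997  0.76 ]
```

View pics/s7d.png

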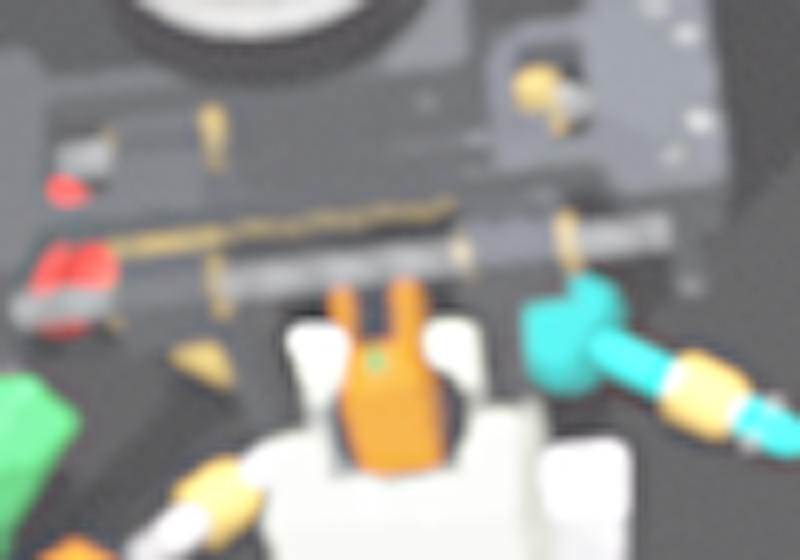

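Emit:
apply_moves(motion=[1.2,0,0,0,0,0,0,1.2,0,0,0,0,0,0,1.2,0,0,0,0,0,0,1.2,0,0,0,0,0,0,1.2,0,0,0,0,0,0,1.2,0,0,0,0,0,0,1.2,0,0,0,0,0,0,1.2,0,0,0,0,0,0,1.2,0,0,0,0,0,0,1.2,0,0,0,0,0,0], squeeze=40)

```text
time: 9.9
ee_pos: [512.3, -201.6, 74.7]
tcp_rot: [-1.571, -0.0, -1.18]
wrist_force: [0.6, -0.1, 0.3]
opening: 19.7
```

```bash
python3 mv.py 512 -201.3 225 -1.18
```

```text
([-0.034, -15.027, -0.012], [-0.0001, -0.0, 0.0001])
9.9 [ 512.26 -201.58   74.73] [-1.5707e+00 -1.0000e-04 -1.1800e+00] [ 0.65 -0.12  0.29] [-0.094 -0.033 -0.058] 19.71000879373903 [-0.42   0.148  1.998 -0.     0.996  0.76 ]
```

Emit:
apply_moves(motion=[1.2,0,-0.3,0,0,0,0,1.2,0,-1,0,0,0,0,1.2,0,-2.5,0,0,0,0,1.2,0,-4.5,0,0,0,0,1.2,0,-7,0,0,0,0,1.2,0,-9.5,0,0,0,0,1.2,0,-12,0,0,0,0,1.2,0,-13.5,0,0,0,0,1.2,0,-14.5,0,0,0,0,1.2,0,-14.5,0,0,0,0])

```text
time: 10.9
ee_pos: [513.0, -201.9, 221.5]
tcp_rot: [-1.569, -0.002, -1.18]
wrist_force: [0.5, 0.2, -1.8]
opening: 20.0
```

```bash
python3 mv.py 523.2 203.4 219 0.47
python3 - <<'E'
from h import *
im=manip.grab_frame("scene")[:,:,::-1]
k=cv2.resize(im[60:200,100:260],None,fx=4,fy=4,interpolation=cv2.INTER_CUBIC)
k=np.clip(255*(k/255.).clip(0)**0.45,0,255).astype(np.uint8)
cv2.imwrite("pics/s8d.png",k)
E
```

```text
([-37.083, 0.21, 16.377], [0.0002, -1.65, 0.0033])
10.9 [ 513.03 -201.85  221.54] [-1.5688 -0.0021 -1.18  ] [ 0.52  0.22 -1.82] [ 0.003 -0.025 -0.044] 19.959926483171746 [-0.42   0.017  1.851  0.     1.27   0.76 ]
```

View pics/s8d.png

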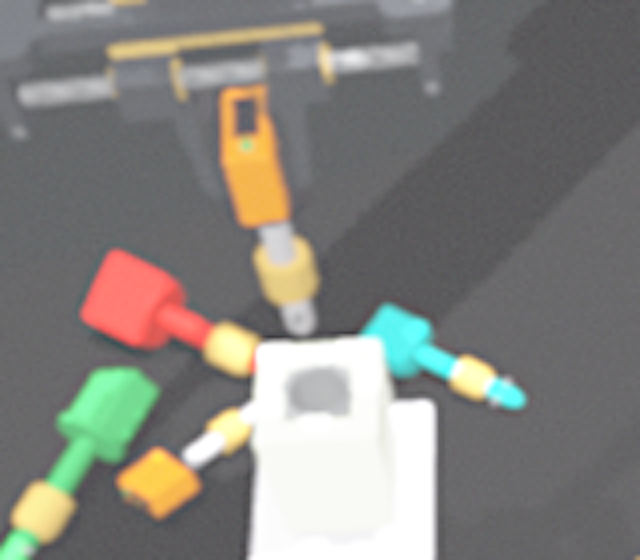

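Emit:
apply_moves(motion=[1.2,-3.7,0,1.6,0,-0.15,0,1.2,-7.4,0,3.3,0,-0.3,0,1.2,-11.1,0,4.9,0,-0.45,0,1.2,-14.8,0,6.6,0,-0.6,0,1.2,-18.5,0,8.2,0,-0.75,0,1.2,-22.3,0,9.8,0,-0.9,0,1.2,-26,0,11.5,0,-1.05,0,1.2,-30,0,13.2,0,-1.2,0,1.2,-34,0,15,0,-1.35,0,1.2,-37.1,0,16.4,0,-1.5,0])

```text
time: 11.95
ee_pos: [521.1, 206.1, 217.6]
tcp_rot: [-1.57, 0.003, 0.327]
wrist_force: [0.1, 0.0, -1.1]
opening: 20.0
```

```bash
python3 mv.py 523.2 203.4 195 0.526
```

```text
([0.12, 2.264, -0.32], [-0.0007, -0.1988, -0.0031])
11.95 [521.1  206.06 217.64] [-1.5704  0.0031  0.3272] [ 0.15  0.01 -1.06] [ 0.005 -0.153  0.036] 19.966405142192457 [0.332 0.041 1.834 0.    1.27  0.004]
```

Emit:
apply_moves(motion=[1.2,0.06,0,-0.16,0,-0.1,0,1.2,0.12,0.2,-0.32,0,-0.2,0,1.2,0.12,0.8,-0.32,0,-0.2,0,1.2,0.12,1.4,-0.32,0,-0.2,0,1.2,0.12,2,-0.32,0,-0.2,0,1.2,0.12,2.2,-0.32,0,-0.2,0,1.2,0.12,2.2,-0.32,0,-0.2,0,1.2,0.12,2.2,-0.32,0,-0.2,0,1.2,0.12,2.2,-0.32,0,-0.2,0,1.2,0.12,2.2,-0.32,0,-0.2,0])

```text
time: 12.95
ee_pos: [524.9, 201.4, 198.2]
tcp_rot: [-1.571, -0.001, 0.52]
wrist_force: [-0.2, -0.5, -1.8]
opening: 19.8
```

```bash
python3 mv.py 523.2 203.4 195 0.526
python3 - <<'E'
from h import *
s=manip.state(); e=s["ee_pos"]
o=[]
for c in ("scene","top"):
    im=manip.grab_frame(c)[:,:,::-1]; cv2.imwrite(f"pics/p9_{c}.png",im)
    x,y=proj(c,[[523,203.4,130]])[0].round().astype(int); print(c,x-33,y-38)
    k=cv2.resize(im[y-38:y+38,x-33:x+33],(66*6,76*6),interpolation=cv2.INTER_CUBIC)
    n=[e[0],e[1],e[2]-72.2]
    for p in ([*e[:2],e[2]-72.2],[*e[:2],e[2]-72.2+98],[523.2,203.4,108]):
        q=(proj(c,[p])[0]-[x-33,y-38]+.5)*6; cv2.circle(k,tuple(int(v) for v in q),2,(255,0,255),-1)
    o.append(k)
cv2.imwrite("pics/p9.png",np.hstack(o))
E
```

```text
([-0.053, 0.317, 0.257], [0.0001, -0.0062, 0.0008])
12.95 [524.94 201.43 198.18] [-1.5709e+00 -8.0000e-04  5.1980e-01] [-0.24 -0.51 -1.83] [-0.032 -0.136 -0.017] 19.78695626804872 [ 0.322  0.055  1.856  0.     1.23  -0.198]
scene 342 153
top 114 157
```

View pics/p9.png

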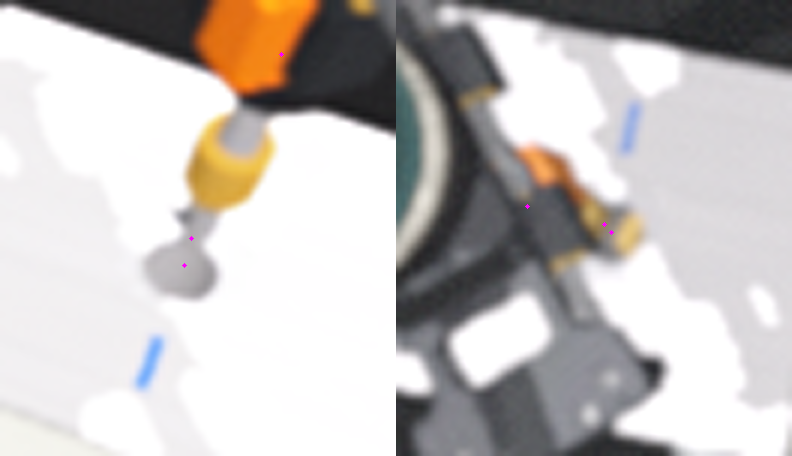

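Run:
```python
from h import *
im=cv2.imread("pics/p9_top.png")
o=(128,175)
k=cv2.resize(im[o[1]:o[1]+40,o[0]:o[0]+50],None,fx=15,fy=15,interpolation=cv2.INTER_CUBIC)
k=np.clip(255*(k/255.)**0.7,0,255).astype(np.uint8)
e=[524.94,201.43,198.18-72.2]
for d,r in ((0,0),(7,6.5),(30,12.3),(55,12.3)):
    t=np.linspace(0,2*np.pi,40); pts=np.c_[e[0]+r*np.cos(t),e[1]+r*np.sin(t),np.full(40,e[2]+d)]
    q=((proj("top",pts)-o+.5)*15).astype(np.int32); cv2.polylines(k,[q],True,(255,0,255))
pts=np.c_[523.2+13.7*np.cos(t),203.4+13.7*np.sin(t),np.full(40,107.5)]
cv2.polylines(k,[((proj("top",pts)-o+.5)*15).astype(np.int32)],True,(0,200,0))
cv2.imwrite("pics/p9t.png",k)
im=cv2.imread("pics/p9_scene.png")
o=(345,160)
k=cv2.resize(im[o[1]:o[1]+50,o[0]:o[0]+50],None,fx=11,fy=11,interpolation=cv2.INTER_CUBIC)
for d,r in ((0,0),(7,6.5),(30,12.3),(55,12.3)):
    pts=np.c_[e[0]+r*np.cos(t),e[1]+r*np.sin(t),np.full(40,e[2]+d)]
    q=((proj("scene",pts)-o+.5)*11).astype(np.int32); cv2.polylines(k,[q],True,(255,0,255))
pts=np.c_[523.2+13.7*np.cos(t),203.4+13.7*np.sin(t),np.full(40,107.5)]
cv2.polylines(k,[((proj("scene",pts)-o+.5)*11).astype(np.int32)],True,(0,200,0))
cv2.imwrite("pics/p9s.png",k)
```

```text
(no output)
```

View pics/p9t.png

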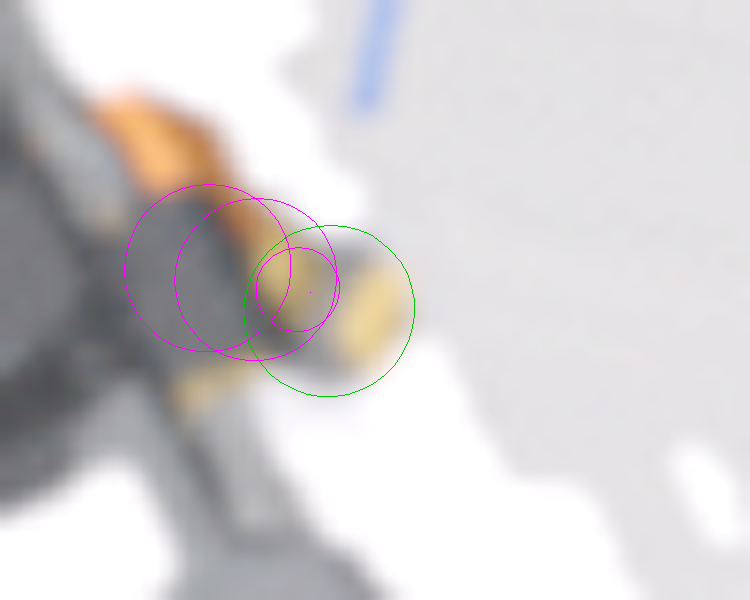

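View pics/p9s.png

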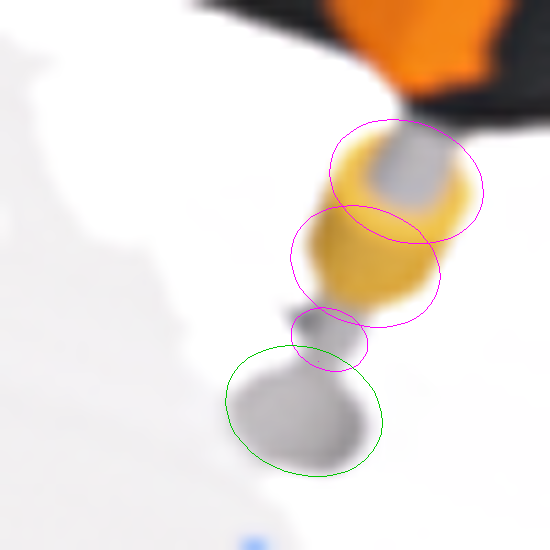

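```bash
python3 mv.py 522.9 203.5 168 0.526
```

```text
([-0.066, 3.005, 0.279], [0.0001, -0.0061, 0.0006])
13.05 [524.84 201.4  198.06] [-1.5709e+00 -6.0000e-04  5.1990e-01] [ 0.41 -0.03 -0.72] [-0.026 -0.099  0.02 ] 19.330540924649522 [ 0.322  0.055  1.856  0.     1.23  -0.198]
```

Emit:
apply_moves(motion=[1.2,-0.07,0,0.28,0,0,0,1.2,-0.07,0,0.28,0,0,0,1.2,-0.07,0.5,0.28,0,0,0,1.2,-0.07,1.2,0.28,0,0,0,1.2,-0.07,2,0.28,0,0,0,1.2,-0.07,2.6,0.28,0,0,0,1.2,-0.07,3,0.28,0,0,0,1.2,-0.07,3,0.28,0,0,0,1.2,-0.07,3,0.28,0,0,0,1.2,-0.07,3,0.28,0,0,0])

```text
time: 14.05
ee_pos: [523.0, 203.5, 168.1]
tcp_rot: [-1.571, -0.001, 0.52]
wrist_force: [0.6, -1.0, -1.0]
opening: 19.5
```

```bash
python3 mv.py 522.9 203.5 160 0.526;python3 - <<'E'
from h import *
e=manip.state()["ee_pos"]; e[2]-=72.2
t=np.linspace(0,2*np.pi,40);out=[]
for c,o,S in (("scene",(345,155),8),("top",(128,170),8)):
    im=manip.grab_frame(c)[:,:,::-1]
    k=cv2.resize(im[o[1]:o[1]+55,o[0]:o[0]+50],None,fx=S,fy=S,interpolation=cv2.INTER_CUBIC)
    for d,r in ((0,0),(7,6.5),(30,11),(55,12.3)):
        pts=np.c_[e[0]+r*np.cos(t),e[1]+r*np.sin(t),np.full(40,e[2]+d)]
        cv2.polylines(k,[((proj(c,pts)-o+.5)*S).astype(np.int32)],True,(255,0,255))
    for z,r in((107.5,13.7),(110,16.2)):
        pts=np.c_[522.9+r*np.cos(t),203.5+r*np.sin(t),np.full(40,z)]
        cv2.polylines(k,[((proj(c,pts)-o+.5)*S).astype(np.int32)],True,(0,200,0))
    out.append(k)
cv2.imwrite("pics/p10.png",np.hstack(out))
E
```

```text
([-0.012, 0.811, 0.006], [0.0002, -0.006, 0.0008])
14.05 [523.03 203.5  168.11] [-1.571e+00 -8.000e-04  5.200e-01] [ 0.64 -0.97 -1.02] [-0.003 -0.176 -0.05 ] 19.53182445616128 [ 0.327  0.075  1.891 -0.     1.174 -0.193]
```

View pics/p10.png

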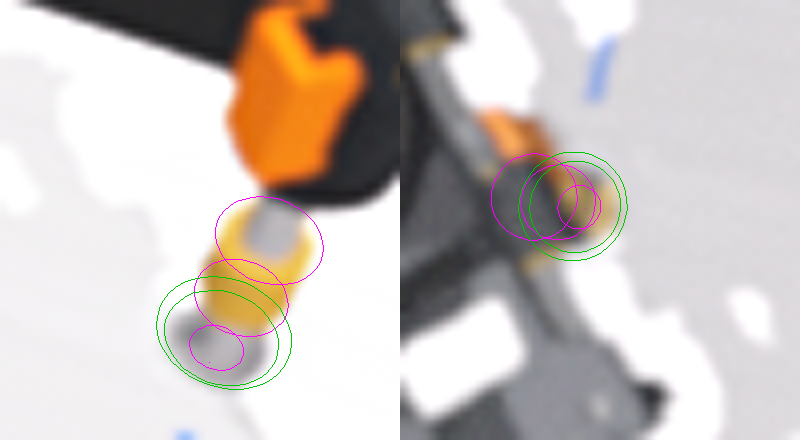

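Emit:
apply_moves(motion=[1.2,0,0,-0.08,0,0,0,1.2,0,0.1,-0.08,0,0,0,1.2,0,0.2,-0.08,0,0,0,1.2,0,0.3,-0.08,0,0,0,1.2,0,0.4,-0.08,0,0,0,1.2,0,0.5,-0.08,0,0,0,1.2,0,0.6,-0.08,0,0,0,1.2,0,0.7,-0.08,0,0,0,1.2,0,0.75,-0.08,0,0,0,1.2,0,0.75,-0.08,0,0,0])

```text
time: 15.15
ee_pos: [523.0, 202.7, 160.1]
tcp_rot: [-1.571, 0.0, 0.52]
wrist_force: [-0.5, -1.3, -1.3]
opening: 19.6
```

```bash
python3 mv.py 523.4 202.8 150 0.526
```

```text
([0.041, 1.01, -0.009], [-0.0, -0.006, -0.0002])
15.15 [523.   202.68 160.1 ] [-1.5708e+00  2.0000e-04  5.2000e-01] [-0.5  -1.27 -1.25] [ 0.008 -0.1    0.006] 19.562792994184576 [ 0.325  0.082  1.9   -0.     1.161 -0.195]
```

Emit:
apply_moves(motion=[1.2,0,0.15,0,0,0,0,1.2,0,0.3,0,0,0,0,1.2,0,0.45,0,0,0,0,1.2,0,0.6,0,0,0,0,1.2,0,0.75,0,0,0,0,1.2,0,0.9,0,0,0,0,1.2,0,1.05,0,0,0,0,1.2,0,1.15,0,0,0,0,1.2,0,1.2,0,0,0,0,1.2,0,1.2,0,0,0,0])

```text
time: 16.15
ee_pos: [523.0, 202.7, 148.1]
tcp_rot: [-1.571, 0.0, 0.52]
wrist_force: [-0.0, 0.9, -2.3]
opening: 19.7
```

```bash
python3 mv.py 523.4 202.8 150 0.526
```

```text
([0.039, -0.188, -0.012], [-0.0, -0.006, -0.0001])
16.15 [523.01 202.71 148.12] [-1.5708e+00  1.0000e-04  5.2000e-01] [-0.04  0.9  -2.26] [ 0.01  -0.134 -0.077] 19.6659056320759 [ 0.325  0.092  1.912 -0.     1.138 -0.195]
```

Emit:
apply_moves(motion=[1.2,0,0.4,0,0,0,0,1.2,0,1,0,0,0,0,1.2,0,1.6,0,0,0,0,1.2,0,2.2,0,0,0,0,1.2,0,2.8,0,0,0,0,1.2,0,3.3,0,0,0,0,1.2,0,3.7,0,0,0,0,1.2,0,4,0,0,0,0,1.2,0,4.15,0,0,0,0,1.2,0,4.15,0,0,0,0])

```text
time: 17.15
ee_pos: [523.0, 202.7, 106.6]
tcp_rot: [-1.571, 0.0, 0.52]
wrist_force: [0.8, -0.1, -1.0]
opening: 19.5
```

```bash
python3 mv.py 523.4 202.8 102 0.526
```

```text
([0.039, 0.456, -0.008], [-0.0, -0.006, -0.0002])
17.15 [523.02 202.68 106.56] [-1.5708e+00  2.0000e-04  5.2000e-01] [ 0.84 -0.06 -0.96] [ 0.023 -0.125  0.012] 19.454599803189684 [ 0.325  0.132  1.95  -0.     1.06  -0.195]
```

Emit:
apply_moves(motion=[1.2,0,0.1,0,0,0,0,1.2,0,0.2,0,0,0,0,1.2,0,0.3,0,0,0,0,1.2,0,0.38,0,0,0,0,1.2,0,0.42,0,0,0,0,1.2,0,0.45,0,0,0,0,1.2,0,0.45,0,0,0,0,1.2,0,0.45,0,0,0,0,1.2,0,0.45,0,0,0,0,1.2,0,0.45,0,0,0,0])

```text
time: 18.15
ee_pos: [523.1, 202.7, 102.2]
tcp_rot: [-1.571, -0.0, 0.52]
wrist_force: [0.5, 0.9, -0.6]
opening: 19.3
```

Emit:
apply_moves(motion=[1.2,0,0.01,0,0,0,0,1.2,0,0.02,0,0,0,0,1.2,0,0.03,0,0,0,0,1.2,0,0.04,0,0,0,0,1.2,0,0.05,0,0,0,0,1.2,0,0.06,0,0,0,0,1.2,0,0.07,0,0,0,0,1.2,0,0.08,0,0,0,0,1.2,0,0.08,0,0,0,0,1.2,0,0.08,0,0,0,0])

```text
time: 19.15
ee_pos: [523.1, 202.7, 101.4]
tcp_rot: [-1.571, -0.0, 0.52]
wrist_force: [0.1, 0.2, -0.9]
opening: 19.7
```

```bash
python3 mv.py 523.4 202.8 101 0.526
```

```text
([0.031, 0.042, -0.011], [0.0, -0.006, 0.0001])
19.15 [523.08 202.74 101.42] [-1.5708e+00 -1.0000e-04  5.2000e-01] [ 0.06  0.21 -0.92] [ 0.006 -0.055 -0.021] 19.729811804758512 [ 0.325  0.137  1.954  0.     1.05  -0.195]
```

Emit:
apply_moves(motion=[1.2,0,0.01,0,0,0,0,1.2,0,0.02,0,0,0,0,1.2,0,0.03,0,0,0,0,1.2,0,0.04,0,0,0,0,1.2,0,0.05,0,0,0,0,1.2,0,0.06,0,0,0,0,1.2,0,0.06,0,0,0,0,1.2,0,0.06,0,0,0,0,1.2,0,0.06,0,0,0,0,1.2,0,0.06,0,0,0,0])

```text
time: 20.15
ee_pos: [523.1, 202.7, 100.8]
tcp_rot: [-1.571, -0.0, 0.52]
wrist_force: [-0.6, -0.8, -1.2]
opening: 19.6
```

Emit:
apply_moves(motion=[1.2,0,0.01,0,0,0,0,1.2,0,0.02,0,0,0,0,1.2,0,0.03,0,0,0,0,1.2,0,0.04,0,0,0,0,1.2,0,0.05,0,0,0,0,1.2,0,0.06,0,0,0,0,1.2,0,0.06,0,0,0,0,1.2,0,0.06,0,0,0,0,1.2,0,0.06,0,0,0,0,1.2,0,0.06,0,0,0,0])

```text
time: 21.15
ee_pos: [523.1, 202.7, 100.2]
tcp_rot: [-1.571, -0.0, 0.52]
wrist_force: [0.7, -0.5, -0.8]
opening: 19.5
```

Emit:
apply_moves(motion=[1.2,0,0.01,0,0,0,0,1.2,0,0.02,0,0,0,0,1.2,0,0.03,0,0,0,0,1.2,0,0.04,0,0,0,0,1.2,0,0.05,0,0,0,0,1.2,0,0.06,0,0,0,0,1.2,0,0.07,0,0,0,0,1.2,0,0.07,0,0,0,0,1.2,0,0.07,0,0,0,0,1.2,0,0.07,0,0,0,0])

```text
time: 22.15
ee_pos: [523.0, 202.7, 99.5]
tcp_rot: [-1.571, 0.0, 0.52]
wrist_force: [-0.7, -0.6, -2.2]
opening: 19.8
```

Emit:
apply_moves(motion=[1.2,0,0.01,0,0,0,0,1.2,0,0.02,0,0,0,0,1.2,0,0.03,0,0,0,0,1.2,0,0.04,0,0,0,0,1.2,0,0.05,0,0,0,0,1.2,0,0.06,0,0,0,0,1.2,0,0.07,0,0,0,0,1.2,0,0.08,0,0,0,0,1.2,0,0.08,0,0,0,0,1.2,0,0.08,0,0,0,0])

```text
time: 23.15
ee_pos: [523.0, 202.7, 98.7]
tcp_rot: [-1.571, 0.0, 0.52]
wrist_force: [-0.7, -0.1, -1.1]
opening: 19.5
```

Run:
```python
from h import *
s=manip.state(); print(s["wrist_force"],s["torque"],s["ee_pos"])
out=[]
for c,o,S in (("scene",(335,120),8),):
    im=manip.grab_frame(c)[:,:,::-1]
    k=cv2.resize(im[o[1]:o[1]+75,o[0]:o[0]+75],None,fx=S,fy=S,interpolation=cv2.INTER_CUBIC)
    k=np.clip(255*(k/255.).clip(0)**0.5,0,255).astype(np.uint8)
    t=np.linspace(0,2*np.pi,40);e=s["ee_pos"]
    for z in (e[2]-72.2+94.5,e[2]-72.2+98.5):
        pts=np.c_[e[0]+20*np.cos(t),e[1]+20*np.sin(t),np.full(40,z)]
        cv2.polylines(k,[((proj(c,pts)-o+.5)*S).astype(np.int32)],True,(255,0,255))
    out.append(k)
cv2.imwrite("pics/p11.png",np.hstack(out))
```

```text
[-0.68023182 -0.1423125  -1.08639334] [-0.0451227  -0.10161195  0.0133641 ] [523.0466636  202.7321666   98.69850676]
```

View pics/p11.png

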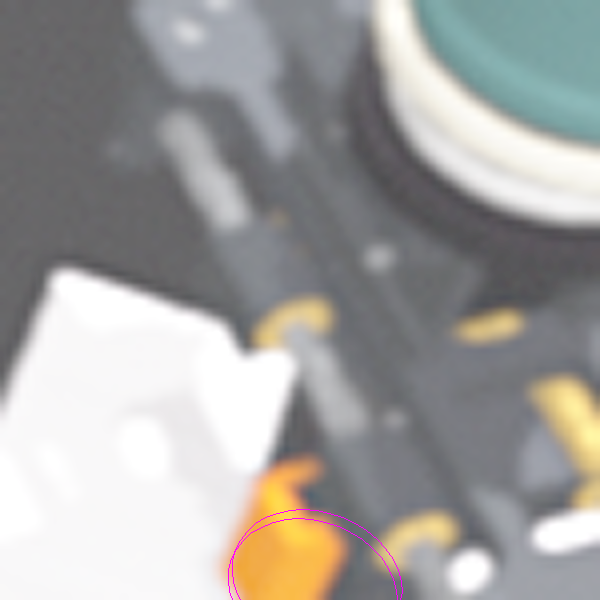

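Emit:
apply_moves(motion=[1.2,0,0.02,0,0,0,0,1.2,0,0.04,0,0,0,0,1.2,0,0.06,0,0,0,0,1.2,0,0.08,0,0,0,0,1.2,0,0.1,0,0,0,0,1.2,0,0.12,0,0,0,0,1.2,0,0.13,0,0,0,0,1.2,0,0.13,0,0,0,0,1.2,0,0.13,0,0,0,0,1.2,0,0.13,0,0,0,0])

```text
time: 24.2
ee_pos: [523.1, 202.7, 97.4]
tcp_rot: [-1.571, 0.0, 0.52]
wrist_force: [0.2, -0.6, -1.3]
opening: 19.8
```

Emit:
apply_moves(motion=[1.2,0,0.02,0,0,0,0,1.2,0,0.04,0,0,0,0,1.2,0,0.06,0,0,0,0,1.2,0,0.08,0,0,0,0,1.2,0,0.1,0,0,0,0,1.2,0,0.12,0,0,0,0,1.2,0,0.14,0,0,0,0,1.2,0,0.15,0,0,0,0,1.2,0,0.15,0,0,0,0,1.2,0,0.15,0,0,0,0])

```text
time: 25.2
ee_pos: [523.1, 202.7, 95.9]
tcp_rot: [-1.571, 0.0, 0.52]
wrist_force: [-0.1, -0.4, -1.1]
opening: 19.5
```

Emit:
apply_moves(motion=[1.2,0,0.02,0,0,0,0,1.2,0,0.04,0,0,0,0,1.2,0,0.06,0,0,0,0,1.2,0,0.08,0,0,0,0,1.2,0,0.1,0,0,0,0,1.2,0,0.12,0,0,0,0,1.2,0,0.12,0,0,0,0,1.2,0,0.12,0,0,0,0,1.2,0,0.12,0,0,0,0,1.2,0,0.12,0,0,0,0])

```text
time: 26.2
ee_pos: [523.1, 202.7, 94.7]
tcp_rot: [-1.571, -0.0, 0.52]
wrist_force: [0.2, -0.9, -1.9]
opening: 19.5
```

Emit:
apply_moves(motion=[1.2,0,0.02,0,0,0,0,1.2,0,0.04,0,0,0,0,1.2,0,0.06,0,0,0,0,1.2,0,0.08,0,0,0,0,1.2,0,0.08,0,0,0,0,1.2,0,0.08,0,0,0,0,1.2,0,0.08,0,0,0,0,1.2,0,0.08,0,0,0,0,1.2,0,0.08,0,0,0,0,1.2,0,0.08,0,0,0,0])

```text
time: 27.2
ee_pos: [523.1, 202.7, 93.9]
tcp_rot: [-1.571, 0.0, 0.52]
wrist_force: [-0.6, -0.1, -1.4]
opening: 19.7
```

Emit:
apply_moves(motion=[1.2,0,0.02,0,0,0,0,1.2,0,0.04,0,0,0,0,1.2,0,0.06,0,0,0,0,1.2,0,0.08,0,0,0,0,1.2,0,0.08,0,0,0,0,1.2,0,0.08,0,0,0,0,1.2,0,0.08,0,0,0,0,1.2,0,0.08,0,0,0,0,1.2,0,0.08,0,0,0,0,1.2,0,0.08,0,0,0,0])

```text
time: 28.2
ee_pos: [523.1, 202.7, 93.2]
tcp_rot: [-1.571, -0.0, 0.52]
wrist_force: [0.2, -0.5, 0.6]
opening: 19.6
```

Emit:
apply_moves(motion=[1.2,0,0,0,0,0.025,0,1.2,0,0,0,0,0.05,0,1.2,0,0,0,0,0.075,0,1.2,0,0,0,0,0.1,0,1.2,0,0,0,0,0.125,0,1.2,0,0,0,0,0.15,0,1.2,0,0,0,0,0.175,0,1.2,0,0,0,0,0.2,0,1.2,0,0,0,0,0.2,0,1.2,0,0,0,0,0.2,0])

```text
time: 29.2
ee_pos: [523.2, 202.8, 93.2]
tcp_rot: [-1.571, -0.0, 0.32]
wrist_force: [0.6, 0.1, 1.1]
opening: 19.5
```

```bash
cat > st.py <<'E'
from rig import manip
import sys,numpy as np
L=[]
for i in range(int(sys.argv[1]) if len(sys.argv)>1 else 1):
    if i: manip.grab_frame("scene")
    s=manip.state(); L.append(np.r_[s["wrist_force"],s["torque"]])
print(s["time"],s["ee_pos"].round(2),s["tcp_rot"].round(4),s["opening"].round(2),s["qpos"].round(3)); print(np.mean(L,0).round(3))
E
python3 st.py 3
```

```text
Traceback (most recent call last):
  File "st.py", line 7, in <module>
    print(s["time"],s["ee_pos"].round(2),s["tcp_rot"].round(4),s["opening"].round(2),s["qpos"].round(3)); print(np.mean(L,0).round(3))
                                                               ^^^^^^^^^^^^^^^^^^
AttributeError: 'float' object has no attribute 'round'
```

```bash
sed -i 's/s\["opening"\].round(2)/round(s["opening"],2)/' st.py; python3 st.py 3
```

```text
29.4 [523.16 202.76  93.17] [-1.5708e+00 -2.0000e-04  3.2000e-01] 19.54 [0.325 0.146 1.961 0.    1.034 0.005]
[ 0.429 -0.138  0.822  0.002 -0.184  0.009]
```

Emit:
apply_moves(motion=[1.2,0,0,0,0,0.05,0,1.2,0,0,0,0,0.1,0,1.2,0,0,0,0,0.15,0,1.2,0,0.005,0,0,0.2,0,1.2,0,0.01,0,0,0.25,0,1.2,0,0.025,0,0,0.3,0,1.2,0,0.04,0,0,0.35,0,1.2,0,0.06,0,0,0.4,0,1.2,0,0.06,0,0,0.4,0,1.2,0,0.06,0,0,0.4,0])

```text
time: 30.4
ee_pos: [523.3, 202.8, 92.9]
tcp_rot: [-1.571, -0.001, -0.079]
wrist_force: [0.4, -0.8, 3.2]
opening: 19.9
```

```bash
python3 st.py 3
```

```text
30.5 [523.28 202.78  92.76] [-1.5706e+00 -4.0000e-04 -7.9200e-02] 19.71 [ 0.325  0.146  1.961 -0.     1.033  0.405]
[-0.018 -0.261  3.185 -0.064 -0.088  0.01 ]
```

Emit:
apply_moves(motion=[1.2,0,0.018,0,0,0.05,0,1.2,0,0.036,0,0,0.1,0,1.2,0,0.054,0,0,0.15,0,1.2,0,0.072,0,0,0.2,0,1.2,0,0.09,0,0,0.25,0,1.2,0,0.108,0,0,0.3,0,1.2,0,0.126,0,0,0.35,0,1.2,0,0.144,0,0,0.4,0,1.2,0,0.144,0,0,0.4,0,1.2,0,0.144,0,0,0.4,0])

```text
time: 31.5
ee_pos: [523.3, 202.8, 91.4]
tcp_rot: [-1.57, -0.0, -0.478]
wrist_force: [-0.4, -0.6, 3.5]
opening: 19.9
```

```bash
python3 st.py 3
```

```text
31.6 [523.36 202.79  91.36] [-1.5704e+00 -5.0000e-04 -4.7900e-01] 19.53 [ 0.325  0.148  1.962 -0.     1.031  0.804]
[-0.257 -0.235  3.804 -0.042 -0.087  0.018]
```

Emit:
apply_moves(motion=[1.2,0,0.011,0,0,0.03,0,1.2,0,0.022,0,0,0.06,0,1.2,0,0.033,0,0,0.09,0,1.2,0,0.043,0,0,0.12,0,1.2,0,0.054,0,0,0.15,0,1.2,0,0.065,0,0,0.18,0,1.2,0,0.076,0,0,0.21,0,1.2,0,0.085,0,0,0.24,0,1.2,0,0.09,0,0,0.25,0,1.2,0,0.09,0,0,0.25,0])

```text
time: 32.6
ee_pos: [523.2, 202.8, 90.3]
tcp_rot: [-1.571, -0.0, -0.731]
wrist_force: [-0.2, -0.8, 5.3]
opening: 19.9
```

```bash
python3 st.py 3
```

```text
32.7 [523.23 202.74  90.28] [-1.5705e+00 -2.0000e-04 -7.3050e-01] 19.38 [ 0.325  0.149  1.963 -0.     1.029  1.056]
[ 0.652 -0.26   5.003 -0.09  -0.207 -0.013]
```

Emit:
apply_moves(motion=[1.2,0,0.005,0,0,0.01,0,1.2,0,0.01,0,0,0.02,0,1.2,0,0.01,0,0,0.03,0,1.2,0,0.01,0,0,0.04,0,1.2,0,0.01,0,0,0.05,0,1.2,0,0.01,0,0,0.06,0,1.2,0,0.01,0,0,0.07,0,1.2,0,0.01,0,0,0.07,0,1.2,0,0.01,0,0,0.07,0,1.2,0,0.01,0,0,0.07,0])

```text
time: 33.7
ee_pos: [523.2, 202.7, 90.2]
tcp_rot: [-1.571, -0.0, -0.8]
wrist_force: [1.4, -0.5, 5.4]
opening: 19.4
```

```bash
python3 st.py 3
```

```text
33.8 [523.16 202.75  90.17] [-1.5706e+00 -1.0000e-04 -8.0040e-01] 19.73 [ 0.325  0.149  1.964 -0.     1.029  1.126]
[ 0.702 -0.714  5.236 -0.102 -0.154  0.032]
```

Emit:
apply_moves(motion=[1.2,0,0,0,0,0.01,0,1.2,0,0,0,0,0.02,0,1.2,0,0,0,0,0.03,0,1.2,0,0,0,0,0.04,0,1.2,0,0,0,0,0.05,0,1.2,0,0,0,0,0.05,0,1.2,0,0,0,0,0.05,0,1.2,0,0,0,0,0.05,0,1.2,0,0,0,0,0.05,0,1.2,0,0,0,0,0.05,0])

```text
time: 34.8
ee_pos: [523.2, 202.8, 90.1]
tcp_rot: [-1.571, -0.0, -0.85]
wrist_force: [0.5, -0.2, 5.3]
opening: 19.6
```

```bash
python3 st.py 5
```

```text
35.0 [523.17 202.74  90.16] [-1.5706e+00 -1.0000e-04 -8.5040e-01] 19.41 [ 0.325  0.149  1.963 -0.     1.029  1.176]
[ 0.303 -0.068  5.229 -0.085 -0.186  0.013]
```

Turned 1.37 rad so far with no end-stop torque. I'll continue in small steps.

Emit:
apply_moves(motion=[1.2,0,0,0,0,0.01,0,1.2,0,0.002,0,0,0.02,0,1.2,0,0.005,0,0,0.03,0,1.2,0,0.008,0,0,0.04,0,1.2,0,0.01,0,0,0.05,0,1.2,0,0.01,0,0,0.05,0,1.2,0,0.01,0,0,0.05,0,1.2,0,0.01,0,0,0.05,0,1.2,0,0.01,0,0,0.05,0,1.2,0,0.01,0,0,0.05,0])

```text
time: 36.0
ee_pos: [523.2, 202.7, 90.1]
tcp_rot: [-1.571, -0.0, -0.9]
wrist_force: [-0.1, -0.4, 4.6]
opening: 19.7
```

```bash
python3 st.py 5
```

```text
36.2 [523.16 202.77  90.1 ] [-1.5706e+00 -1.0000e-04 -9.0030e-01] 19.85 [ 0.325  0.149  1.964 -0.     1.029  1.226]
[ 0.088 -0.635  5.301 -0.078 -0.157  0.068]
```

Emit:
apply_moves(motion=[1.2,0,0,0,0,0.01,0,1.2,0,0,0,0,0.02,0,1.2,0,0,0,0,0.03,0,1.2,0,0,0,0,0.03,0,1.2,0,0,0,0,0.03,0,1.2,0,0,0,0,0.03,0,1.2,0,0,0,0,0.03,0,1.2,0,0,0,0,0.03,0,1.2,0,0,0,0,0.03,0,1.2,0,0,0,0,0.03,0])

```text
time: 37.2
ee_pos: [523.2, 202.8, 90.1]
tcp_rot: [-1.571, -0.0, -0.93]
wrist_force: [0.8, -1.0, 5.3]
opening: 19.7
```

```bash
python3 st.py 6
```

```text
37.45 [523.16 202.75  90.09] [-1.5706e+00 -1.0000e-04 -9.3020e-01] 19.9 [ 0.325  0.149  1.964 -0.     1.029  1.256]
[ 0.788 -0.058  5.268 -0.063 -0.148  0.117]
```

Emit:
apply_moves(motion=[1.2,0,0,0,0,-0.01,0,1.2,0,0,0,0,-0.02,0,1.2,0,0,0,0,-0.03,0,1.2,0,0,0,0,-0.03,0,1.2,0,0,0,0,-0.03,0,4,0,0,0,0,-0.03,0,4,0,0,0,0,-0.03,0,4,0,0,0,0,-0.03,0,4,0,0,0,0,-0.03,0,4,0,0,0,0,-0.03,0])

```text
time: 38.45
ee_pos: [522.7, 202.6, 89.5]
tcp_rot: [-1.572, 0.0, -0.9]
wrist_force: [-0.2, -1.1, -0.5]
opening: 39.8
```

```bash
python3 st.py 2;  python3 - <<'E'
from h import *
im=manip.grab_frame("scene")[:,:,::-1]; o=(320,120)
cv2.imwrite("pics/r1.png",cv2.resize(im[o[1]:o[1]+100,o[0]:o[0]+120],None,fx=6,fy=6,interpolation=cv2.INTER_CUBIC))
E
```

```text
38.5 [522.8  202.65  89.66] [-1.5713e+00  3.0000e-04 -9.0010e-01] 39.99 [0.325 0.15  1.964 0.    1.029 1.225]
[-0.201 -0.399 -0.368 -0.023 -0.008  0.009]
```

View pics/r1.png

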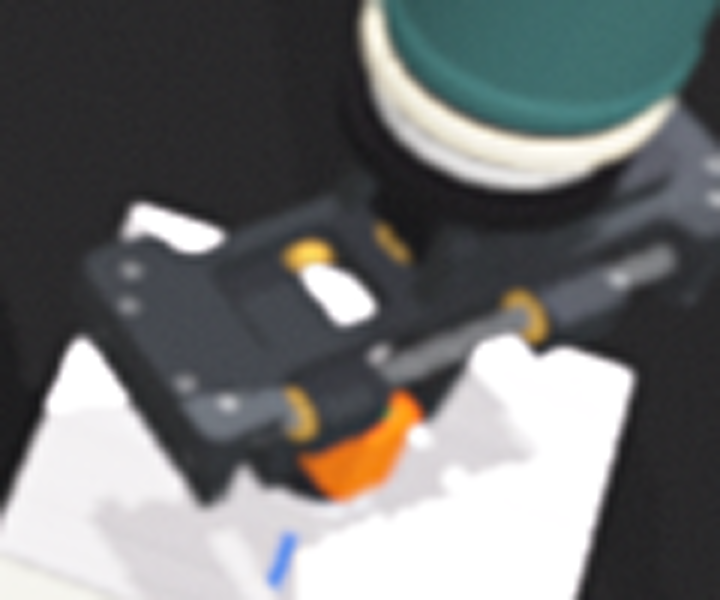

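Emit:
apply_moves(motion=[4.5,0,0,0,0,0,0,4.5,0,-0.5,0,0,0,0,4.5,0,-1.5,0,0,0,0,4.5,0,-3,0,0,0,0,4.5,0,-5,0,0,0,0,4.5,0,-7.5,0,0,0,0,4.5,0,-10,0,0,0,0,4.5,0,-12.5,0,0,0,0,4.5,0,-15,0,0,0,0,4.5,0,-17,0,0,0,0])

```text
time: 39.55
ee_pos: [523.8, 203.0, 263.7]
tcp_rot: [-1.567, -0.001, -0.9]
wrist_force: [-0.2, -0.1, 0.1]
opening: 45.1
```

Emit:
apply_moves(motion=[4.5,3,0,-2,0,0,0,4.5,6,0,-4,0,0,0,4.5,9,0,-6,0,0,0,4.5,12,0,-8,0,0,0,4.5,15,0,-8,0,0,0,4.5,18,0,-8,0,0,0,4.5,20,0,-8,0,0,0,4.5,20,0,-8,0,0,0,4.5,20,0,-8,0,0,0,4.5,20,0,-8,0,0,0])

```text
time: 40.55
ee_pos: [584.3, -2.7, 260.2]
tcp_rot: [-1.571, 0.001, -0.899]
wrist_force: [-0.1, -0.1, -0.3]
opening: 44.9
```

```bash
python3 st.py 1;  python3 - <<'E'
from h import *
t=np.linspace(0,2*np.pi,40);out=[]
for c,o in (("scene",(340,160)),("top",(115,165))):
    im=manip.grab_frame(c)[:,:,::-1]; cv2.imwrite(f"pics/f_{c}.png",im)
    k=cv2.resize(im[o[1]:o[1]+60,o[0]:o[0]+60],None,fx=6.6,fy=6.6,interpolation=cv2.INTER_CUBIC)
    for z,r in((112.4,20),(116.4,20)):
        pts=np.c_[523.2+r*np.cos(t),202.7+r*np.sin(t),np.full(40,z)]
        cv2.polylines(k,[((proj(c,pts)-o+.5)*6.6).astype(np.int32)],True,(255,0,255))
    h=sil(c,box(523.2,202.7,-.885-np.pi/2,44,20,116.5,156)); cv2.polylines(k,[((h-o+.5)*6.6).astype(np.int32)],True,(0,200,0))
    out.append(k)
cv2.imwrite("pics/f.png",np.hstack(out))
E
```

```text
40.55 [584.26  -2.73 260.21] [-1.5707e+00  6.0000e-04 -8.9920e-01] 44.86 [-4.800e-02  6.300e-02  1.733e+00  1.000e-03  1.346e+00  8.510e-01]
[-0.086 -0.08  -0.256 -0.031  0.015  0.023]
```

View pics/f.png

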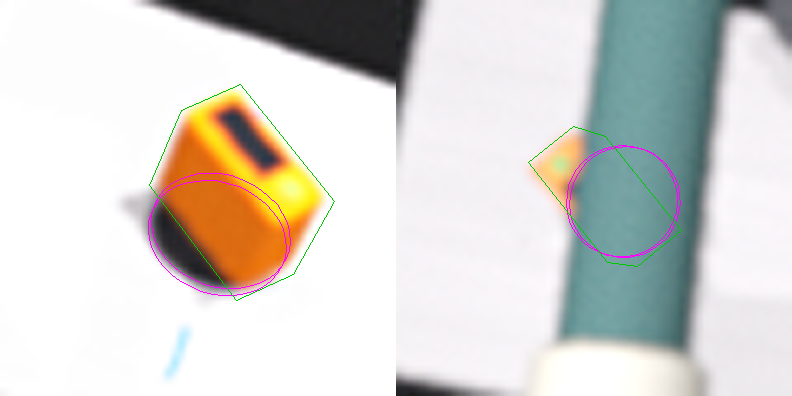

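View pics/f_scene.png

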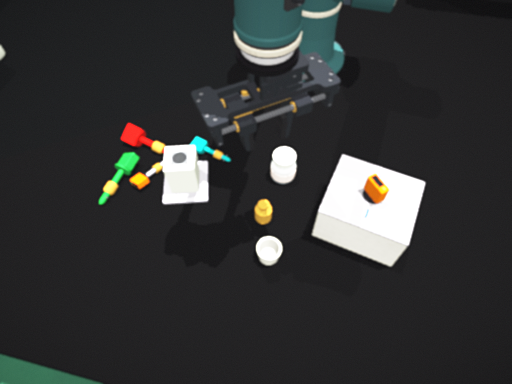

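Run:
```python
from rig import manip
print(manip.job_done())
```

```text
the job is handed in; nothing more can be done
None
```

I took the larger orange probe from the stand, lowered it into the port, screwed it clockwise to its end stop, and let go. I handed the job in at about 40.6 s. The hand-in reports no verdict, so what follows rests on my own readings.

- **Finding the thread:** I approached in steps of about 1 mm. The pin went straight through a gap at the first angle I tried, about 49° clockwise of the heater's x axis. The nose then touched the sprung pad at about 21 mm, with no force on the land before that.
- **Screwing home:** I turned it about 1.45 rad clockwise, following the thread down. Twist stayed near zero until about 1.40 rad, then rose to about 0.12 N m, below the 0.3 N m limit. I backed off 0.03 rad before opening the fingers. The nose was about 17.9 mm up, and the forces read about zero after release.
- **Last pictures:** In the scene camera the head angle and flange height match the fully home pose. The top camera's view of the probe was mostly hidden by the arm. By eye, the jar, crucible and weight are where they started.

**What went wrong or disagreed:**
- **First grasp slipped:** It slipped off the top of the head because the fingertips sit about 33 mm higher than the reported TCP. I saw this in the pictures and regripped lower.
- **Look-alike probes fell over:** All four free-standing ones were lying down when I looked after my first moves. My path was well above them, so I think they toppled by themselves, but I have no proof.
- **Hole-centre readings differed:** The two cameras placed the port centre 2 to 3 mm apart. I used a compromise, and the probe went in without noticeable side force.

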